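# Close and lock the herb mill

### The job

Close the herb mill: set the loose aluminium lid flat and fully home on the mill's two dowel pins. Then take the slot key from its wooden stand and use it to turn both captive clamp screws clockwise until they stop, so that their clamp arms reach over the lid, and hang the key upright in its stand again. Do not push on the mill or its screws with the fingers, and leave the jar and the mortar where they are.

Things in the scene. Friction and masses are not known exactly. Their poses are not given: they have to be found in the camera images.
- mill: Fixed white box 220 (x) x 204 (y) x 70 mm with an open chamber 120 x 76 mm in its flat top; grey motor, 75 mm high, on its +x end to x = 200. Origin on the bench under the chamber centre, z up. Two steel dowel pins, 10 mm thick, tapered tips, stand 22 mm above the top at x = -80 and +80, y = 0. Clamp screws at x = 0, y = +82 (screw_a) and -82 (screw_b). Yaw within 0.3 rad of the robot's frame.
- mill_seat (a point): Centre of the mill's flat top, 70 mm above the bench: the centre of the lid's underside goes here. Axes as mill.
- lid: Loose aluminium plate 190 (x) x 104 (y) x 10 mm, 0.3 to 0.65 kg, lying flat on the bench. Origin: centre of its underside, z up. Two 14 mm through holes at x = -80 and +80, y = 0: it fits either way round. A black handle bar stands at its centre: 14 mm thick along x, 60 mm long along y, 10 to 50 mm above the underside. Home, its underside is 70 mm above the bench.
- screw_a (a joint): Angle (rad) of the clamp screw on the mill's +y side; grows as it is turned clockwise seen from above. Starts at 0.05 to 0.6, clamp arm beside the lid's place; stops at 1.45, arm over the lid (home: above 1.25). Stays where left; friction 0.08 N m, no spring, does not rise or sink.
- screw_b (a joint): The same for the clamp screw on the mill's -y side; also clockwise, same values.
- screw_a_slot (a point): Centre of screw_a's slot floor, on its vertical axis, 92 mm above the bench; x along slot and clamp arm (turns with the screw), z up. Dark round head 36 mm across, top at 104 mm. Slot 10 mm wide, 12 mm deep, open at both ends. The clamp arm, 16 mm wide, reaches 50 mm from the axis under the head, 82 to 88 mm above the bench: 2 mm clear of the seated lid.
- screw_b_slot (a point): The same point of screw_b, same sizes.
- key: Loose slot key, 126 mm tall, 0.25 kg, hanging upright in its stand. Origin: centre of the blade's lower end, z up, x along the blade's width. Blade 32 mm wide (x), 6 mm thick, 16 mm high (lowest 4 mm: 28 x 4 mm); round shank 14 mm thick; round collar 44 mm across, 70 to 78 mm up; dark wooden handle 56 mm long (x), 16 mm thick (y), 78 to 126 mm up.
- stand: Fixed wooden stand, on the other side of the mill from the lid: base 100 x 100 x 12 mm, two walls 70 mm long (x), 16 mm thick, up to z = 85, with a 26 mm gap between them along x, open at both ends and above. Origin on the bench under its centre, z up. The key hangs with blade and shank in the gap, blade along x, collar on the walls: its lower end is then 15 mm above the bench.
- jar: Bystander: white ceramic jar with a dark cap, 84 mm across, 130 mm high; origin under its centre.
- mortar: Bystander: brass mortar (empty), 100 mm across, 90 mm high; origin under its centre.
There are look-alikes about, which are no part of the job. What is shaped like the lid but turquoise is not meant. Of the things that look like the key, the larger one is meant.

How it is judged:
By the outcome, as a careful person would: the job done as asked, in the order asked, and still so for the second after the job is handed in, with the robot touching nothing.
It also fails if it takes over 72 s, if anything falls off the work surface, if the arm or the gripper's body presses on something with over 40 N, if the wrist force passes 120 N, or if a joint passes its speed limit or range.

### The arm

A 6-joint arm with a two-finger parallel gripper is mounted at the origin on the work surface. World frame = base frame: x ahead of the robot, y to its left, z up, the work surface at z = 0. Lengths are in m, angles in rad, forces in N, time in s.
With the tool pointing down it reaches from about 0.225 to 0.875 m from the base axis. Payload 3.4 kg.
Tool frame: the origin (TCP) lies at the very end of the fingers, on their centre line; the grasp point (between the pads) lies 19 mm behind it; z points along the fingers, y is the direction in which the jaws open and shut (so a half turn about z gives the same grasp; the last joint's range is limited). The gripper opens to 85 mm and grips with 20 to 120 N. Pads are 22 mm wide; open, the fingers measure 114 mm over their backs; the gripper's body (76 mm by 85 mm) begins 54 mm behind the grasp point. The pads swing forward as they close: fully open they stand 13 mm farther back than shut.
Start: joints at [-1.359, 0.276, 1.505, -0, 1.361, -0.121], TCP at [0.188, -0.543, 0.231] pointing down, gripper open.
Joint ranges: [-2.89, 2.89], [-0.75, 2.08], [0.22, 2.7], [-1.18, 4.32], [0.11, 2.71], [-2.7, 2.7]. Speed limits (rad/s): [2.57, 2.57, 3.14, 3.14, 3.14, 3.14].

### API

Orientations are given as a unit quaternion [w, x, y, z].
In Python, from rig import get_state, get_image, calibration, sign_off gives the robot as it stands. The module is installed in compiled form; this text tells all that it offers.
- The arm moves only by the tool drive_tool, never from a script. Its argument "targets" is one flat list of numbers, 7 for each row, row after row: the turn, a rotation vector about the tool's x, y, z in degrees, then the shift along the tool's x, y, z in mm, then the opening, from 0 (shut) to 1 (fully open). In form: [wx, wy, wz, tx, ty, tz, fingers, wx, wy, wz, tx, ty, tz, fingers, ...]. A call has 1 to 12 rows; each row shifts and turns the commanded pose from where the row before left it, along the tool's axes as they then stand; what a row does not reach is not made up. A row lasts 1/8 s, in which the tool goes at most 62.5 mm and 10.7 degrees, less where a joint would pass 70% of its speed; a pose out of reach is approached as far as the arm can. A call is refused whole if a number of a shift passes 62.5 or a number of a turn 10.7, either way. A call with a gripper value outside its range is refused whole. The fingers move at their own pace and stop on an object; "grip_force" is the grip in N (left out, the last holds). Time passes only in rows, so rows that do not move let the fingers close. It gives the time, the measured TCP pose, the force and the opening at its end, in the units of the state.
- get_state(): the state, without advancing time (a new reading comes with each control period).
- get_image(name): name is "scene" or "top"; returns the picture (400x640x3 uint8, red, green, blue); there is no depth.
- calibration(name): a dict with "mtx" (3x3 intrinsics, pixels), "world_to_cam" (4x4, takes a point from world to camera coordinates). Camera axes: x right, y down, z forward; pixel columns grow to the right and rows downward; lengths in m; the calibration is good to about 2 mm. A picture is of the moment at which its call begins. calibration takes no time and is no camera call.
- sign_off(): hands the job in, once; it reports no verdict.
The state is a dict: "clock": time; "qpos": joint angles; "qd": joint speeds; "effort": joint torques, N m; "position": TCP position; "ee_rot": TCP orientation; "contact_force": force on the tool from outside, world axes, zero at the start; "moment": the same for the moment, N m; "width": finger opening in m.
Only numpy, scipy, OpenCV 4.12 (cv2) and the standard library are available. Lean on these libraries where they do the work, as an engineer would, in place of code of your own. Each camera call takes 0.05 s, during which the arm holds its last target.

## Working session

There is one attempt and no reset: what is moved stays moved. The work goes in short steps, Python scripts to look and compute and a tool call to move; the robot and the scene stay as the last step left them, time stands still between calls to the robot, and variables do not carry over. Pictures are saved under pics/ and viewed, and the job is handed in when it is done.

Besides the shell and the picture viewer there is one more tool, called after "Request:" by a JSON object that holds its "fn" and its "kwargs". drive_tool: Moves the arm, as the interface text tells. Its arguments: {"type":"object","properties":{"targets":{"type":"array"},"grip_force":{"type":"number"}},"required":["targets"]}

```bash
mkdir -p pics; ls; python3 - <<'E'
from rig import *
import cv2
for n in("scene","top"):
    im=get_image(n); cv2.imwrite(f"pics/{n}0.png",im[:,:,::-1])
    c=calibration(n); print(n,c["mtx"],c["world_to_cam"])
print(get_state())
E
```

```text
pics
scene [[436.08206682   0.         323.45941556]
 [  0.         436.08206682 199.06849649]
 [  0.           0.           1.        ]] [[-7.91868887e-01  6.10691018e-01 -3.82468036e-04  4.46383655e-01]
 [ 4.72691696e-01  6.12531589e-01 -6.33535803e-01 -1.88236755e-01]
 [-3.86660351e-01 -5.01858080e-01 -7.73713280e-01  1.51930583e+00]
 [ 0.00000000e+00  0.00000000e+00  0.00000000e+00  1.00000000e+00]]
top [[362.14270941   0.         317.48900907]
 [  0.         362.14270941 206.59695354]
 [  0.           0.           1.        ]] [[-0.00474404 -0.99985043  0.01663143 -0.05437606]
 [-0.99329698  0.00279078 -0.11555661  0.52864793]
 [ 0.11549291 -0.01706815 -0.99316165  1.07105483]
 [ 0.          0.          0.          1.        ]]
{'clock': 0.1, 'qpos': array([-1.35903320e+00,  2.76568331e-01,  1.50600253e+00,  1.61635479e-05,
        1.36071943e+00, -1.21030236e-01]), 'qd': array([-0.00094287, -0.0007561 , -0.00431854, -0.00045262, -0.0005572 ,
       -0.00025171]), 'effort': array([ 1.52778270e-03, -4.17701769e+01, -2.46404529e+01, -3.60620579e-04,
        5.79013358e-03,  7.51705642e-06]), 'position': array([ 0.18772773, -0.54299329,  0.23050696]), 'ee_rot': array([-8.48304696e-04,  9.86187910e-01,  1.65628152e-01, -3.06001895e-05]), 'contact_force': array([-0.37088408,  0.61124599,  0.65873746]), 'moment': array([ 0.01178781, -0.02453147,  0.03706807]), 'width': 0.08530643339318093}
```

View pics/scene0.png

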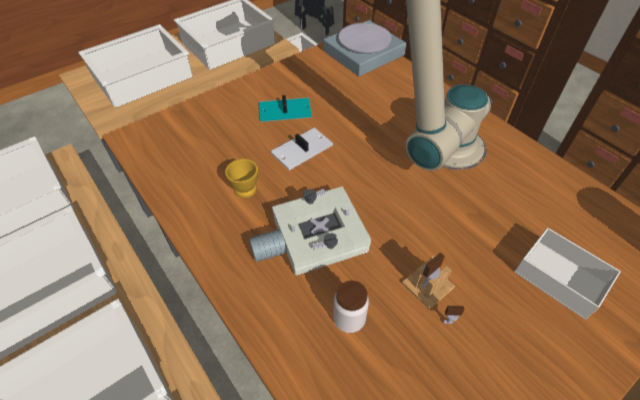

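View pics/top0.png

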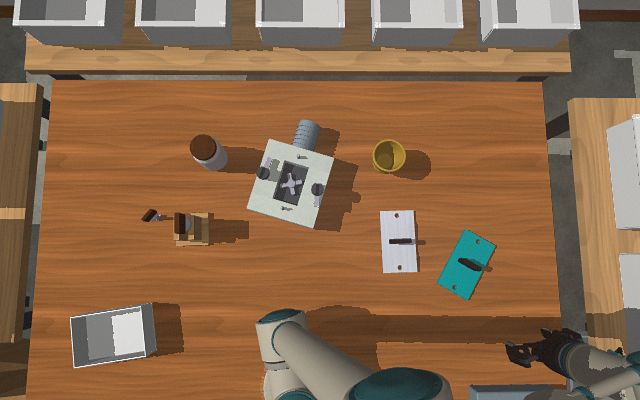

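The top view shows the grey lid at (399,241) with the turquoise decoy at (467,264). The mill is at (291,183), the stand with a key at (190,226), and a second small key at (150,216). The jar is at (208,152) and the mortar at (389,156). I'll take close crops next.

```bash
python3 - <<'E'
import cv2,numpy as np
t=cv2.imread("pics/top0.png");s=cv2.imread("pics/scene0.png")
def c(im,x0,y0,x1,y1,w,h): return cv2.resize(im[y0:y1,x0:x1],(w,h),interpolation=cv2.INTER_CUBIC)
a=c(t,130,190,230,260,400,280);b=c(s,390,240,490,310+20,400,360)[:280]
d=c(t,240,115,340,235,400,480)[:300];e=c(t,370,200,450,280,400,400)[:300]
cv2.imwrite("pics/crops.png",np.vstack([np.hstack([a,b]),np.hstack([d,e])]))
cv2.imwrite("pics/mill.png",np.hstack([c(t,240,115,340,235,400,480),c(s,245,180,375,280,400,308*1).copy() if 0 else cv2.copyMakeBorder(c(s,245,180,375,280,400,308),0,172,0,0,0)]))
E
```

```text
(no output)
```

View pics/crops.png

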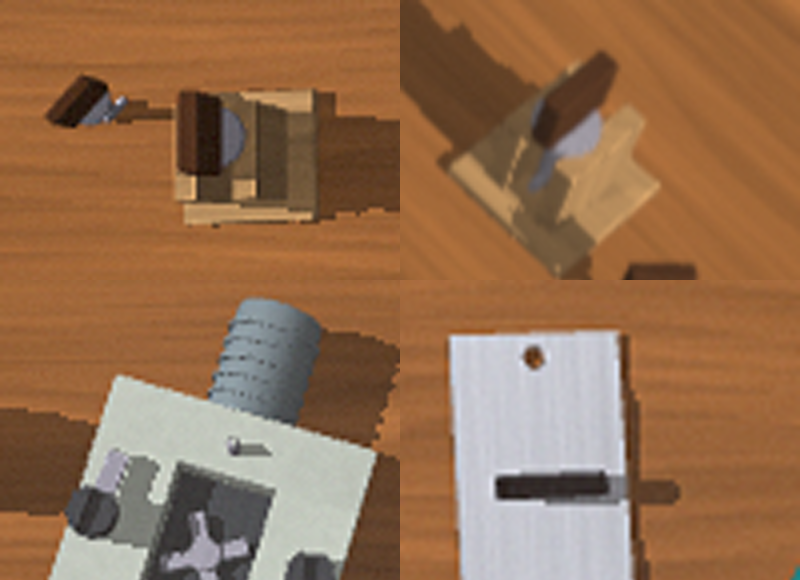

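View pics/mill.png

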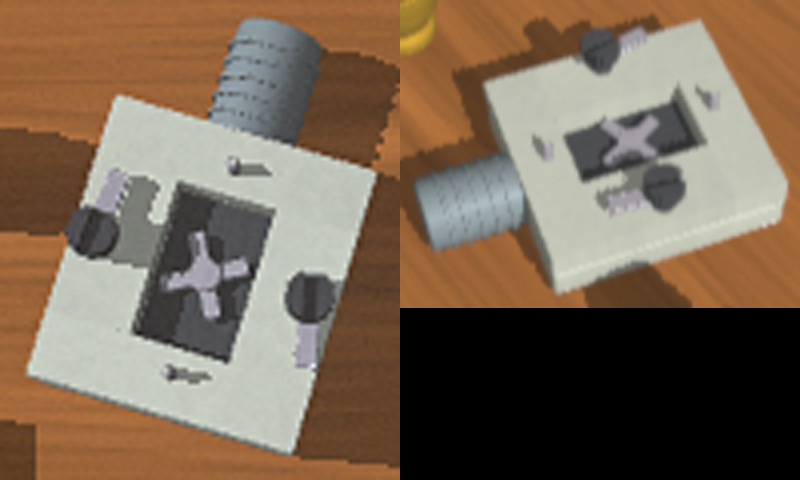

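The key hanging in the stand (handle ~21 px, about 55 mm) is the larger one; the small one at (150,216) is the decoy. Next I'll measure positions.

```bash
cat > h.py <<'E'
import numpy as np,cv2
from rig import *
C={n:calibration(n) for n in("scene","top")}
def ray(n,p):
    c=C[n];W=c["world_to_cam"];R,t=W[:3,:3],W[:3,3];K=c["mtx"]
    o=-R.T@t; d=R.T@np.linalg.solve(K,[p[0],p[1],1.]);return o,d
def pl(n,p,z):
    o,d=ray(n,p);return (o+d*(z-o[2])/d[2])[:2]
def proj(n,P):
    c=C[n];q=c["mtx"]@(c["world_to_cam"][:3,:3]@np.asarray(P,float)+c["world_to_cam"][:3,3]);return q[:2]/q[2]
def tri(p,q):
    o1,d1=ray("top",p);o2,d2=ray("scene",q)
    A=np.stack([d1,-d2],1);s=np.linalg.lstsq(A,o2-o1,rcond=None)[0]
    a=o1+s[0]*d1;b=o2+s[1]*d2;return (a+b)/2,np.linalg.norm(a-b)
def comps(m,roi,amin=10):
    x0,y0,x1,y1=roi;k=np.zeros_like(m);k[y0:y1,x0:x1]=m[y0:y1,x0:x1]
    n,l,s,c=cv2.connectedComponentsWithStats(k.astype(np.uint8),connectivity=8)
    return [(s[i],c[i],l==i) for i in range(1,n) if s[i,4]>=amin]
def quad(mask):
    "4 corners by line fits on the contour of a mask"
    cs,_=cv2.findContours(mask.astype(np.uint8),cv2.RETR_EXTERNAL,cv2.CHAIN_APPROX_NONE)
    c=max(cs,key=cv2.contourArea)[:,0].astype(np.float32)
    b=cv2.boxPoints(cv2.minAreaRect(c));L=[]
    for i in range(4):
        p,q=b[i],b[(i+1)%4];u=(q-p)/np.linalg.norm(q-p);n=np.array([-u[1],u[0]])
        s=(c-p)@u;d=abs((c-p)@n);k=(d<4)&(s>.12*np.linalg.norm(q-p))&(s<.88*np.linalg.norm(q-p))
        l=cv2.fitLine(c[k],cv2.DIST_HUBER,0,.01,.01).ravel()
        n=np.array([-l[1],l[0]]);ctr=b.mean(0);
        if (ctr-l[2:])@n>0:n=-n
        L.append((n,n@l[2:]+.5*max(abs(n))))
    return np.array([np.linalg.solve(np.array([L[i-1][0],L[i][0]]),[L[i-1][1],L[i][1]]) for i in range(4)])
E
python3 - <<'E'
from h import *
t=cv2.imread("pics/top0.png");s=cv2.imread("pics/scene0.png")
for n in C: print(n,ray(n,(0,0))[0].round(3))
ht=cv2.cvtColor(t,cv2.COLOR_BGR2HSV);hs=cv2.cvtColor(s,cv2.COLOR_BGR2HSV)
print("vals",t[215,390],t[225,262],t[172,262],s[150,320],s[235,285],t[190,316])
lm=(ht[...,1]<40)&(ht[...,2]>150)
for st,c,m in comps(lm,(370,195,430,285),200):
    print("lid",st,c); q=quad(m); 
    P=np.array([pl("top",p,.01) for p in q]);print(q.round(1),P.round(4),P.mean(0))
    e=np.diff(np.vstack([P,P[:1]]),axis=0);print(np.linalg.norm(e,axis=1),np.degrees(np.arctan2(e[:,1],e[:,0])))
for z,roi,nm,img,h in((.07,(240,130,340,235),"top",t,ht),(.07,(265,185,375,275),"scene",s,hs)):
    m=(h[...,1]<45)&(h[...,2]>(150 if nm=="top" else 150))
    for st,c,mm in comps(m,roi,400):
        q=quad(mm);P=np.array([pl(nm,p,z) for p in q]);print("mill",nm,st,q.round(1).tolist(),P.round(4).tolist(),P.mean(0))
        e=np.diff(np.vstack([P,P[:1]]),axis=0);print(np.linalg.norm(e,axis=1),np.degrees(np.arctan2(e[:,1],e[:,0])))
# dark
for nm,img,rois in(("top",t,[(250,155,280,190),(305,175,332,205),(380,230,425,255)]),("scene",s,[(298,185,322,206),(318,230,345,252),(285,130,320,155)])):
    for r in rois:
        for st,c,m in comps(img.max(2)<(90),r,25): print("dark",nm,r,st,c.round(2))
E
```

```text
scene [1.03  0.605 1.056]
top [ 0.401 -0.038  1.126]
vals [209 205 204] [ 60 105 163] [55 53 57] [193 190 192] [180 195 193] [59 60 63]
lid [ 380  210   37   63 1916] [397.50939457 241.27035491]
[[379.2 210.5]
 [412.9 210.5]
 [416.8 271.2]
 [382.5 272.9]] [[ 0.5181 -0.2484]
 [ 0.5178 -0.3536]
 [ 0.3314 -0.3589]
 [ 0.3269 -0.2539]] [ 0.42358746 -0.30371598]
[0.10522386 0.18646181 0.10503154 0.19129151] [ -90.17137486 -178.39774559   92.4603099     1.64828822]
mill top [ 247  139   87   89 3514] [[245.6999969482422, 207.89999389648438], [271.79998779296875, 127.69999694824219], [333.70001220703125, 158.0], [311.6000061035156, 227.8000030517578]] [[0.5208, 0.1542], [0.7628, 0.0804], [0.6698, -0.1048], [0.4616, -0.0384]] [0.60377955 0.02286616]
[0.25303189 0.20730867 0.2185378  0.20148046] [ -16.96159312 -116.65935773  162.28693531   72.92225477]
mill scene [ 265  187  106   88 4724] [[263.70001220703125, 208.60000610351562], [342.29998779296875, 186.0], [375.1000061035156, 248.60000610351562], [265.3999938964844, 284.3999938964844]] [[0.6946, -0.1114], [0.4614, -0.0402], [0.5322, 0.1855], [0.8225, 0.0959]] [0.62765533 0.0324319 ]
[0.24379616 0.23654626 0.30379485 0.24362508] [ 163.01615898   72.5852213   -17.14924555 -121.67283625]
dark top (250, 155, 280, 190) [252 166  18  14 139] [262.17 172.47]
dark top (250, 155, 280, 190) [276 180   4  10  28] [277.96 185.25]
dark top (305, 175, 332, 205) [312 183  12  13 120] [317.2  189.18]
dark top (380, 230, 425, 255) [389 238  23   6 106] [399.67 240.86]
dark scene (298, 185, 322, 206) [303 190  13  13 130] [309.06 195.43]
dark scene (318, 230, 345, 252) [324 234  13  14 140] [329.85 240.06]
dark scene (285, 130, 320, 155) [295 134  13  17 129] [301.07 142.12]
```

```bash
python3 - <<'E'
from h import *
t=cv2.imread("pics/top0.png");s=cv2.imread("pics/scene0.png")
A=dict(a=[(262.17,172.47),(329.85,240.06)],b=[(317.2,189.18),(309.06,195.43)])
for k,(p,q) in A.items():
    print(k,tri(p,q),pl("top",p,.104),pl("scene",q,.104))
for f in(lambda p,q:tri(p,q)[0][:2],lambda p,q:pl("top",p,.104),lambda p,q:pl("scene",q,.104)):
    a=f(*A["a"]);b=f(*A["b"]);d=a-b;print((a+b)/2,np.linalg.norm(d),np.degrees(np.arctan2(-d[0],d[1])))
def c(im,x0,y0,x1,y1,k): return cv2.resize(im[y0:y1,x0:x1],None,fx=k,fy=k,interpolation=cv2.INTER_NEAREST)
def g(im,boxes,k):
    return np.hstack([c(im,*b,k) for b in boxes])
o=np.vstack([g(t,[(285,145,310,165),(275,200,300,220),(250,155,275,175),(305,180,330,200)],8),g(s,[(280,215,305,235),(338,200,363,220),(310,230,335,250),(298,185,323,205)],8),g(t,[(385,205,410,225),(385,255,410,275),(385,230,410,250),(170,205,195,225)],8)])
cv2.imwrite("pics/z.png",o)
E
```

```text
a (array([0.62124945, 0.10358911, 0.09527674]), np.float64(0.0015266430443551815)) [0.61883352 0.10291326] [0.62548296 0.10759395]
b (array([ 0.57243374, -0.05522578,  0.09290843]), np.float64(0.0014793399557863187)) [ 0.570054   -0.05453329] [ 0.57817913 -0.04818952]
[0.5968416  0.02418166] 0.1661479584872486 -17.08611273278186
[0.59444376 0.02418998] 0.16482978425410405 -17.213838661162775
[0.60183104 0.02970222] 0.16280707078463647 -16.89097126729389
```

View pics/z.png

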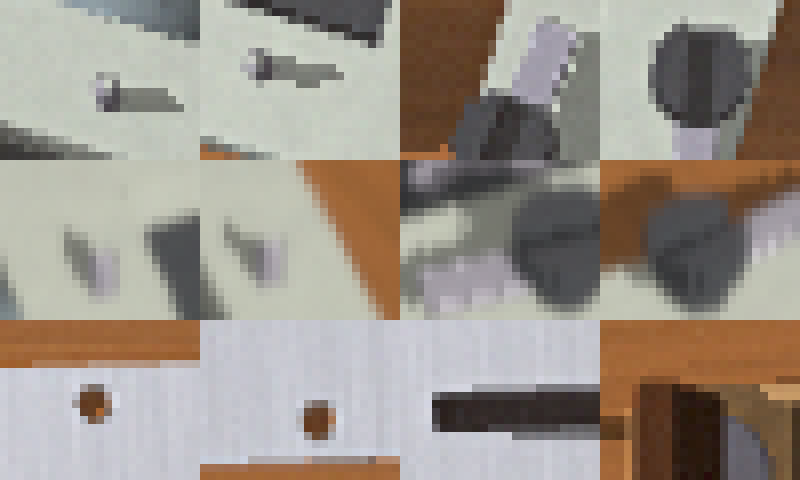

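```bash
python3 - <<'E'
from h import *
t=cv2.imread("pics/top0.png");s=cv2.imread("pics/scene0.png")
u=pl("top",(297.6,155.3),.091);v=pl("top",(281.4,207.3),.091);d=u-v
print("pins",u,v,(u+v)/2,np.linalg.norm(d),np.degrees(np.arctan2(d[1],d[0])))
for z in(.005,.01):
    u=pl("top",(396.1,214.9),z);v=pl("top",(399.25,267.),z);d=u-v
    print("holes",u,v,(u+v)/2,np.linalg.norm(d),np.degrees(np.arctan2(d[1],d[0])))
# mill top face
m=((t[...,1].astype(int)-t[...,2]>=-2)&(t.min(2)>165))
for st,c,mm in comps(m,(240,130,345,235),400):
    mm=cv2.morphologyEx(mm.astype(np.uint8),cv2.MORPH_OPEN,np.ones((3,3)))
    q=quad(mm);P=np.array([pl("top",p,.07) for p in q]);print("mill",st,q.round(1).tolist(),P.round(4).tolist(),P.mean(0))
    e=np.diff(np.vstack([P,P[:1]]),axis=0);print(np.linalg.norm(e,axis=1),np.degrees(np.arctan2(e[:,1],e[:,0])))
# predictions overlay
def mill(c,yaw,p):
    a=np.radians(yaw);R=np.array([[np.cos(a),-np.sin(a)],[np.sin(a),np.cos(a)]]);return np.r_[R@p[:2]+c,p[2]]
for c in((.5944,.0235),):
  for n,im in(("top",t),("scene",s)):
    o=cv2.resize(im,None,fx=6,fy=6,interpolation=cv2.INTER_CUBIC)
    def D(pts,col,cl=True):
        q=np.array([(proj(n,mill(c,-17.1,np.array(p)))+.5)*6 for p in pts]);cv2.polylines(o,[q.round().astype(int)],cl,col,1,cv2.LINE_AA)
    D([(-110,-102,70),(110,-102,70),(110,102,70),(-110,102,70)] and [(-.11,-.102,.07),(.11,-.102,.07),(.11,.102,.07),(-.11,.102,.07)],(0,0,255))
    D([(-.06,-.038,.07),(.06,-.038,.07),(.06,.038,.07),(-.06,.038,.07)],(0,255,0))
    for sx in(-1,1):D([(sx*.08,0,.07),(sx*.08,0,.092)],(255,0,0),False)
    for sy in(-1,1):D([(.018*np.cos(a),sy*.082+.018*np.sin(a),.104) for a in np.linspace(0,6.28,40)],(255,0,255))
    b=(240,125,345,235) if n=="top" else (250,180,380,280)
    cv2.imwrite(f"pics/ov_{n}.png",o[b[1]*6:b[3]*6,b[0]*6:b[2]*6])
E
```

```text
pins [0.6725552  0.00207025] [0.5197321  0.04830711] [0.59614365 0.02518868] 0.15966447735626838 -16.83327281328589
holes [ 0.50471323 -0.30192228] [ 0.34420039 -0.30682   ] [ 0.42445681 -0.30437114] 0.16058753796958666 1.747719637186429
holes [ 0.50425118 -0.30074286] [ 0.34445445 -0.30561873] [ 0.42435282 -0.3031808 ] 0.1598710922562526 1.7477196371864312
mill [ 247  139   87   89 3260] [[246.1999969482422, 207.8000030517578], [269.0, 138.3000030517578], [333.6000061035156, 157.6999969482422], [312.20001220703125, 227.8000030517578]] [[0.5208, 0.1528], [0.7301, 0.0886], [0.6708, -0.1044], [0.4618, -0.04]] [0.59586469 0.02424543]
[0.21888752 0.20190977 0.21866094 0.2016134 ] [ -17.03689953 -107.09544967  162.8854691    72.96891279]
```

View pics/ov_top.png

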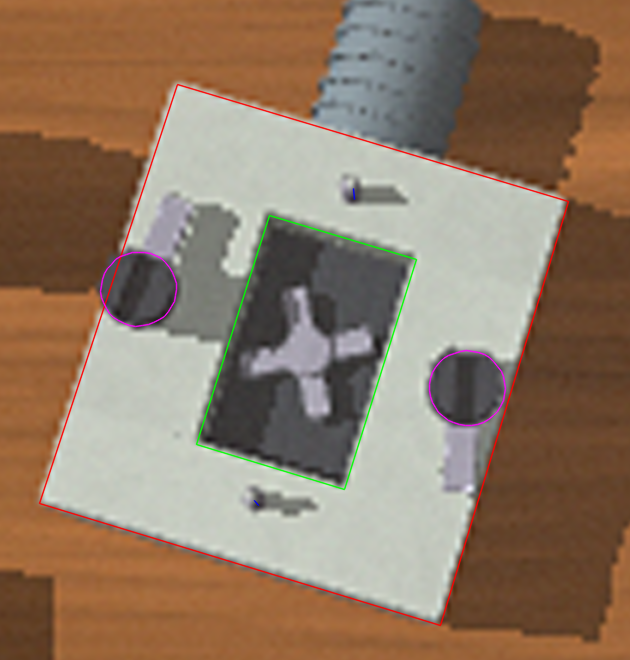

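View pics/ov_scene.png

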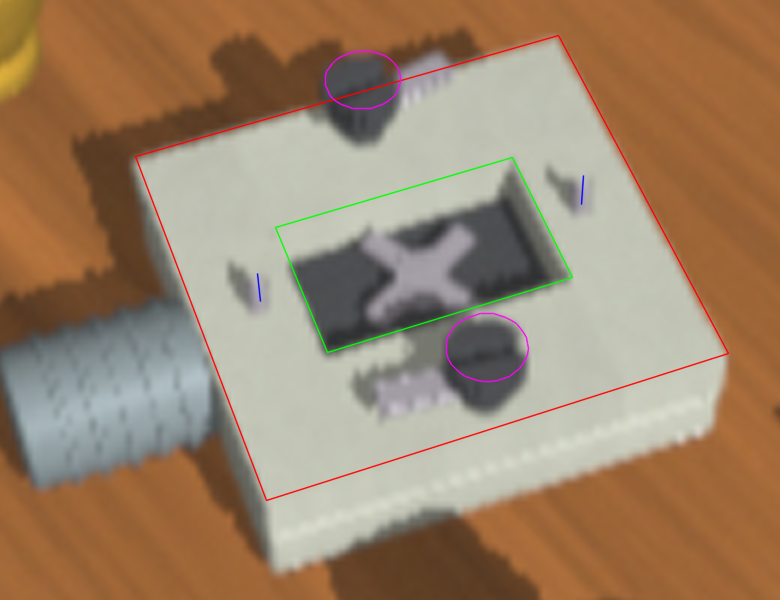

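```bash
cat >> h.py <<'E'
def phi(s=None):
    s=s or get_state();w,x,y,z=s["ee_rot"]
    return np.degrees(np.arctan2(2*(x*y+w*z),1-2*(y*y+z*z)))
def show():
    s=get_state();w,x,y,z=s["ee_rot"]
    print("t",round(s["clock"],2),"p",s["position"].round(4),"phi",round(phi(s),2),"q",s["qpos"].round(2),"F",s["contact_force"].round(1),"M",s["moment"].round(2),"w",round(s["width"],4),"zdir",round(2*(x*z-w*y),4),round(2*(y*z+w*x),4) )
def plan(x,y,z,f,N,Nr=None,dec=0):
    s=get_state();p=s["position"];f0=phi(s);d=(f-f0+180)%360-180;D=np.array([x,y,z])-p;Nr=Nr or N
    print("dist",np.linalg.norm(D).round(4),"dphi",round(d,2))
    fc=f0;err=np.zeros(3)
    for i in range(N):
        a=np.radians(fc);T=np.array([[np.cos(a),np.sin(a),0],[np.sin(a),-np.cos(a),0],[0,0,-1]])
        want=D/N*1000+err;loc=(T.T@want).round(dec);err=want-T@loc
        r=round(-d/Nr,1) if i<Nr else 0;fc-=r
        print([0,0,r,*loc.tolist()])
E
python3 - <<'E'
from h import *
show();plan(.4242,-.3035,.12,91.7,8)
E
```

```text
t 0.1 p [ 0.1877 -0.543   0.2305] phi 19.07 q [-1.36  0.28  1.51  0.    1.36 -0.12] F [-0.4  0.6  0.7] M [ 0.01 -0.02  0.04] w 0.0853 zdir 0.0002 -0.0017
dist 0.3542 dphi 72.63
[0, 0, np.float64(-9.1), 38.0, -19.0, 14.0]
[0, 0, np.float64(-9.1), 40.0, -12.0, 14.0]
[0, 0, np.float64(-9.1), 42.0, -6.0, 13.0]
[0, 0, np.float64(-9.1), 42.0, 1.0, 14.0]
[0, 0, np.float64(-9.1), 41.0, 7.0, 14.0]
[0, 0, np.float64(-9.1), 40.0, 14.0, 14.0]
[0, 0, np.float64(-9.1), 37.0, 20.0, 14.0]
[0, 0, np.float64(-9.1), 33.0, 25.0, 14.0]
```

Request:
{"fn": "drive_tool", "kwargs": {"targets": [0,0,-9.1,38,-19,14,0.6,0,0,-9.1,40,-12,14,0.6,0,0,-9.1,42,-6,13,0.6,0,0,-9.1,42,1,14,0.6,0,0,-9.1,41,7,14,0.6,0,0,-9.1,40,14,14,0.6,0,0,-9.1,37,20,14,0.6,0,0,-9.1,33,25,14,0.6,0,0,0,0,0,0,0.6], "grip_force": 60}}

```text
clock: 1.23
position: [0.4245, -0.3016, 0.1189]
ee_rot: [-0.002, 0.694, 0.72, 0.0]
contact_force: [-0.2, -0.5, -0.5]
width: 0.0509
```

```bash
python3 - <<'E'
from h import *
show();plan(.4242,-.3035,.026,91.7,3,dec=1)
E
```

```text
t 1.23 p [ 0.4245 -0.3016  0.1189] phi 92.07 q [-0.75  0.29  1.79  0.    1.07 -0.79] F [-0.2 -0.5 -0.5] M [-0.07  0.    0.03] w 0.0509 zdir 0.0029 -0.002
dist 0.0929 dphi -0.37
[0, 0, np.float64(0.1), -0.6, -0.1, 31.0]
[0, 0, np.float64(0.1), -0.7, -0.2, 30.9]
[0, 0, np.float64(0.1), -0.6, -0.1, 31.0]
```

Request:
{"fn": "drive_tool", "kwargs": {"targets": [0,0,0.3,-1.9,-0.4,34,0.6,0,0,0,0,0,34,0.6,0,0,0,0,0,32,0.6,0,0,0,0,0,0,0,0,0,0,0,0,0,0,0,0,0,0,0,0,0,0,0,0,0,0,0,0,0]}}

```text
schema error: expected a multiple of 7 numbers
```

```bash
python3 - <<'E'
from h import *
show()
E
```

```text
t 1.23 p [ 0.4245 -0.3016  0.1189] phi 92.07 q [-0.75  0.29  1.79  0.    1.07 -0.79] F [-0.2 -0.5 -0.5] M [-0.07  0.    0.03] w 0.0509 zdir 0.0029 -0.002
```

Request:
{"fn": "drive_tool", "kwargs": {"targets": [0,0,0.3,-1.9,-0.4,34,0.6,0,0,0,0,0,34,0.6,0,0,0,0,0,32,0.6,0,0,0,0,0,0,0,0,0,0,0,0,0,0,0,0,0,0,0,0,0,0,0,0,0,0,0,0,0]}}

```text
schema error: expected a multiple of 7 numbers
```

```bash
python3 - <<'E'
from h import *
show()
E
```

```text
t 1.23 p [ 0.4245 -0.3016  0.1189] phi 92.07 q [-0.75  0.29  1.79  0.    1.07 -0.79] F [-0.2 -0.5 -0.5] M [-0.07  0.    0.03] w 0.0509 zdir 0.0029 -0.002
```

Request:
{"fn": "drive_tool", "kwargs": {"targets": [0,0,0.3,-1.9,-0.4,34,0.6,0,0,0,0,0,34,0.6,0,0,0,0,0,32,0.6,0,0,0,0,0,0,0,0,0,0,0,0,0,0,0,0,0,0,0,0,0,0,0,0,0,0,0,0]}}

```text
clock: 2.1
position: [0.4243, -0.3073, 0.0216]
ee_rot: [0.001, 0.697, 0.717, -0.0]
contact_force: [-0.6, -1.7, 1.5]
width: 0.013
```

```bash
python3 - <<'E'
from h import *
show()
E
```

```text
t 2.1 p [ 0.4243 -0.3073  0.0216] phi 91.57 q [-0.76  0.41  1.91 -0.    0.83 -0.79] F [-0.6 -1.7  1.5] M [-0.13  0.13  0.02] w 0.013 zdir -0.0025 0.0017
```

```bash
python3 - <<'E'
from h import *
plan(.4243,-.3073,.15,91.57,3); plan(.5944,.0206,.0216,72.95,8)
E
```

```text
dist 0.1284 dphi -0.0
[0, 0, np.float64(0.0), -0.0, -0.0, -43.0]
[0, 0, np.float64(0.0), -0.0, -0.0, -43.0]
[0, 0, np.float64(0.0), -0.0, -0.0, -42.0]
dist 0.3694 dphi -18.62
[0, 0, np.float64(2.3), 40.0, 22.0, -0.0]
[0, 0, np.float64(2.3), 42.0, 21.0, -0.0]
[0, 0, np.float64(2.3), 42.0, 19.0, -0.0]
[0, 0, np.float64(2.3), 42.0, 18.0, -0.0]
[0, 0, np.float64(2.3), 44.0, 15.0, -0.0]
[0, 0, np.float64(2.3), 44.0, 14.0, -0.0]
[0, 0, np.float64(2.3), 45.0, 12.0, -0.0]
[0, 0, np.float64(2.3), 45.0, 10.0, -0.0]
```

Request:
{"fn": "drive_tool", "kwargs": {"targets": [0,0,0,0,0,-20,0,0,0,0,0,0,-45,0,0,0,0,0,0,-63,0,0,0,2.3,40,22,0,0,0,0,2.3,42,21,0,0,0,0,2.3,42,19,0,0,0,0,2.3,42,18,0,0,0,0,2.3,44,15,0,0,0,0,2.3,44,14,0,0,0,0,2.3,45,12,0,0,0,0,2.3,45,10,0,0,0,0,0,0,0,0,0]}}

```text
out of range: row 3 has -63, outside -62.5 to 62.5
```

Request:
{"fn": "drive_tool", "kwargs": {"targets": [0,0,0,0,0,-20,0,0,0,0,0,0,-48,0,0,0,0,0,0,-60,0,0,0,2.3,40,22,0,0,0,0,2.3,42,21,0,0,0,0,2.3,42,19,0,0,0,0,2.3,42,18,0,0,0,0,2.3,44,15,0,0,0,0,2.3,44,14,0,0,0,0,2.3,45,12,0,0,0,0,2.3,45,10,0,0,0,0,0,0,0,0,0]}}

```text
clock: 3.6
position: [0.5942, 0.0255, 0.1478]
ee_rot: [-0.001, 0.802, 0.598, 0.0]
contact_force: [-0.5, -0.8, -3.7]
width: 0.0128
```

Request:
{"fn": "drive_tool", "kwargs": {"targets": [0,0,0,0,0,0,0,0,0,0,0,0,0,0]}}

```text
clock: 3.85
position: [0.5926, 0.0213, 0.1481]
ee_rot: [-0.0, 0.803, 0.596, -0.001]
contact_force: [0.1, -0.2, -4.4]
width: 0.0128
```

```bash
python3 - <<'E'
from h import *
show()
for n in C: cv2.imwrite(f"pics/{n}1.png",get_image(n)[:,:,::-1])
show()
t=cv2.imread("pics/top1.png");s=cv2.imread("pics/scene1.png")
cv2.imwrite("pics/l1.png",np.hstack([cv2.resize(t[110:240,230:360],(400,400)),cv2.resize(s[160:290,240:370],(400,400))]))
E
```

```text
t 3.85 p [0.5926 0.0213 0.1481] phi 73.11 q [-0.08  0.36  1.6  -0.    1.19  0.21] F [ 0.1 -0.2 -4.4] M [-0.04  0.03  0.07] w 0.0128 zdir -0.0007 -0.0009
t 3.95 p [0.593  0.0212 0.1483] phi 73.09 q [-0.08  0.36  1.59 -0.    1.19  0.21] F [-0.1 -0.4 -4.1] M [-0.03 -0.    0.04] w 0.013 zdir -0.0004 -0.0003
```

View pics/l1.png

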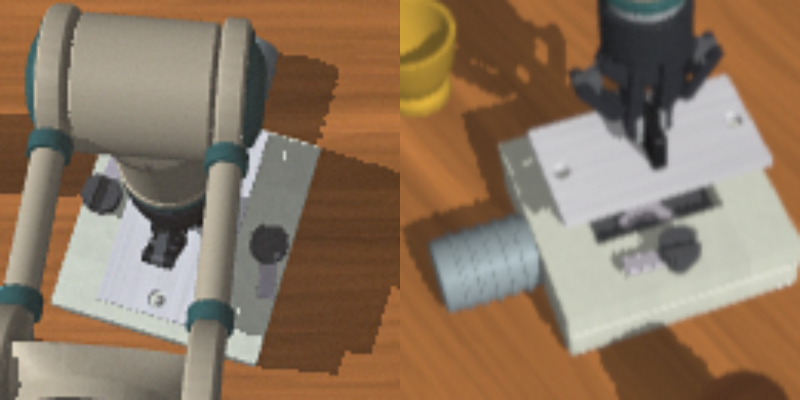

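```bash
python3 - <<'E'
from h import *
t=cv2.imread("pics/top1.png");s=cv2.imread("pics/scene1.png");s0=cv2.imread("pics/scene0.png")
def c(im,x0,y0,k=16,w=24,h=18): return cv2.resize(im[y0:y0+h,x0:x0+w],None,fx=k,fy=k,interpolation=cv2.INTER_NEAREST)
cv2.imwrite("pics/h1.png",np.vstack([np.hstack([c(t,270,198),c(s,281,206)]),np.hstack([c(s,337,189),c(t,312,150)])]))
cv2.imwrite("pics/h2.png",np.hstack([c(s0,281,219),c(s0,335,203)]))
m=((s[...,0]>170)&(s[...,0].astype(int)-s[...,2]>-3))
for st,cc,mm in comps(m,(275,170,370,240),400):
    q=quad(mm);P=np.array([pl("scene",p,.1367) for p in q]);print("lid",st,q.round(1).tolist(),P.round(4).tolist(),P.mean(0))
    e=np.diff(np.vstack([P,P[:1]]),axis=0);print(np.linalg.norm(e,axis=1),np.degrees(np.arctan2(e[:,1],e[:,0])))
E
```

```text
lid [ 282  186   78   48 1787] [[281.1000061035156, 203.10000610351562], [345.5, 185.60000610351562], [360.6000061035156, 212.8000030517578], [294.1000061035156, 233.89999389648438]] [[0.6696, -0.0501], [0.4917, 0.0077], [0.521, 0.1063], [0.7001, 0.0539]] [0.59560657 0.0294482 ]
[0.18705905 0.102917   0.18666208 0.10846087] [ 162.00108234   73.50603647  -16.3004152  -106.3177834 ]
```

View pics/h1.png

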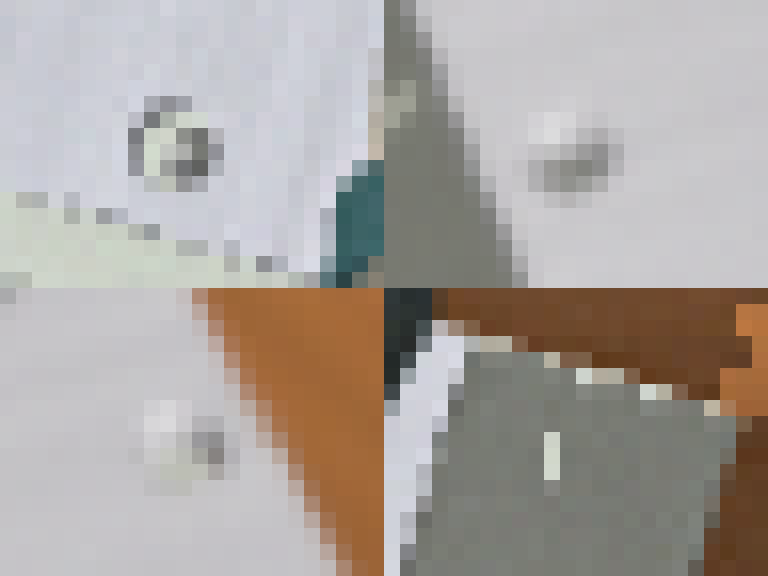

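View pics/h2.png

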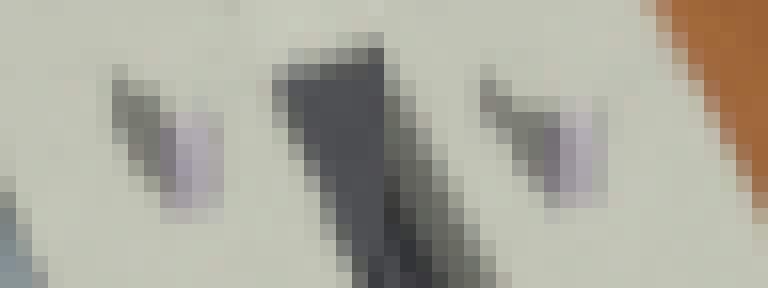

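```bash
python3 - <<'E'
from h import *
f=lambda n,p,z:pl(n,p,z)
print("top pin-",f("top",(281.4,207.3),.091),"top hole-",f("top",(280.6,206.6),.136))
a,b=f("scene",(292.6,228.6),.081),f("scene",(346.6,212.3),.081)
c,d=f("scene",(292.3,215.5),.1367),f("scene",(348.2,198.3),.1367)
for u,v in((a,b),(c,d)):print(u,v,(u+v)/2,np.linalg.norm(u-v),np.degrees(np.arctan2(*(u-v)[::-1])))
def M(c,y,p):
    r=np.radians(y);return np.array([c[0]+p[0]*np.cos(r)-p[1]*np.sin(r),c[1]+p[0]*np.sin(r)+p[1]*np.cos(r),p[2]])
for c0 in((.5955,.0242),):
  print([proj("scene",M(c0,-17.05,p)).round(1) for p in((.08,0,.07),(.08,0,.092),(-.08,0,.07),(-.08,0,.092))])
E
```

```text
top pin- [0.5197321  0.04830711] top hole- [0.51651664 0.04678005]
[0.67321485 0.00362805] [0.52022895 0.05055896] [0.5967219  0.02709351] 0.16002248663050797 -17.054247806378996
[0.66981115 0.00274006] [0.51516004 0.0477223 ] [0.59248559 0.02523118] 0.16106013639391875 -16.21774538507232
[array([292.6, 230. ]), array([292.1, 225.3]), array([346.1, 213.8]), array([346.4, 209. ])]
```

Request:
{"fn": "drive_tool", "kwargs": {"targets": [0,0,0,2.6,3,0,0,0,0,0,0,0,15,0,0,0,0,0,0,14,0,0,0,0,0,0,0,0,0,0,0,0,0,0,0]}}

```text
clock: 4.58
position: [0.5971, 0.0238, 0.119]
ee_rot: [-0.0, 0.803, 0.596, -0.0]
contact_force: [-0.3, 0.8, -3.3]
width: 0.013
```

```bash
python3 - <<'E'
from h import *
show()
for n in C: cv2.imwrite(f"pics/{n}2.png",get_image(n)[:,:,::-1])
show()
t=cv2.imread("pics/top2.png");s=cv2.imread("pics/scene2.png")
def c(im,x0,y0,k=16,w=24,h=18): return cv2.resize(im[y0:y0+h,x0:x0+w],None,fx=k,fy=k,interpolation=cv2.INTER_NEAREST)
cv2.imwrite("pics/h3.png",np.vstack([np.hstack([c(t,270,198),c(s,281,213)]),np.hstack([c(s,337,197),c(t,288,147)])]))
E
```

```text
t 4.58 p [0.5971 0.0238 0.119 ] phi 73.17 q [-0.08  0.39  1.63 -0.    1.13  0.22] F [-0.3  0.8 -3.3] M [-0.03 -0.04 -0.  ] w 0.013 zdir -0.0002 -0.0004
t 4.67 p [0.5975 0.0238 0.1196] phi 73.17 q [-0.08  0.39  1.62 -0.    1.13  0.22] F [-0.6  0.6 -5.2] M [-0.   -0.01 -0.04] w 0.0128 zdir 0.0001 0.0009
```

View pics/h3.png

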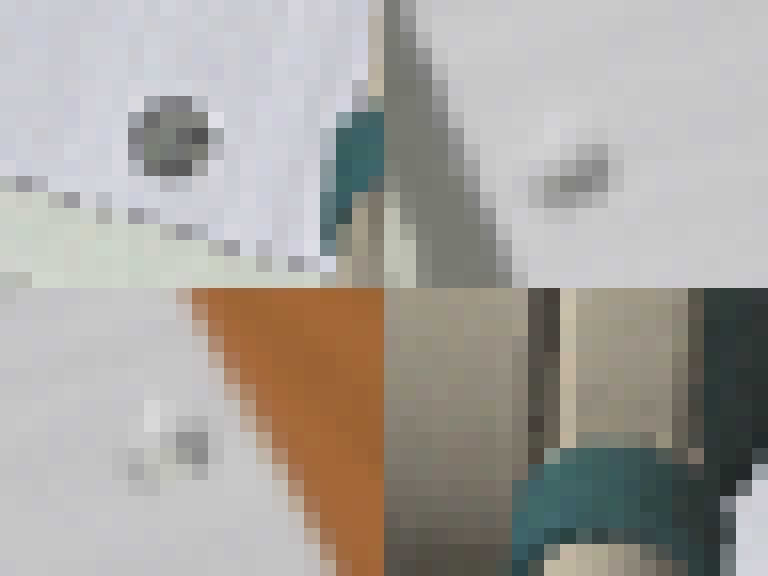

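```bash
python3 - <<'E'
from h import *
print(pl("top",(280.3,206.1),.107)-np.array([.5197,.0483]))
c,d=pl("scene",(292.4,223.2),.107),pl("scene",(347.1,206.3),.107);print((c+d)/2-np.array([.5967,.0271]),c-d)
show()
E
```

```text
[0.00162304 0.00180842]
[-0.00058121  0.00026831] [ 0.1535815  -0.04523784]
t 4.67 p [0.5975 0.0238 0.1196] phi 73.17 q [-0.08  0.39  1.62 -0.    1.13  0.22] F [-0.6  0.6 -5.2] M [-0.   -0.01 -0.04] w 0.0128 zdir 0.0001 0.0009
```

Request:
{"fn": "drive_tool", "kwargs": {"targets": [0,0,0,-1,-0.3,0,0,0,0,0,0,0,7,0,0,0,0,0,0,6,0,0,0,0,0,0,0,0]}}

```text
clock: 5.18
position: [0.5958, 0.023, 0.1053]
ee_rot: [-0.001, 0.803, 0.596, -0.001]
contact_force: [-0.5, 0.8, -3.6]
width: 0.0131
```

Request:
{"fn": "drive_tool", "kwargs": {"targets": [0,0,0,0,0,6,0,0,0,0,0,0,5,0,0,0,0,0,0,2,0,0,0,0,0,0,0,0]}}

```text
clock: 5.68
position: [0.5964, 0.0229, 0.0931]
ee_rot: [-0.0, 0.803, 0.596, -0.0]
contact_force: [1.0, 0.2, -4.2]
width: 0.0131
```

Request:
{"fn": "drive_tool", "kwargs": {"targets": [0,0,0,0,0,1.5,0,0,0,0,0,0,1.5,0,0,0,0,0,0,0,0]}}

```text
clock: 6.05
position: [0.5968, 0.0229, 0.0916]
ee_rot: [0.0, 0.803, 0.596, 0.0]
contact_force: [-2.2, 0.7, 4.3]
width: 0.0131
```

Request:
{"fn": "drive_tool", "kwargs": {"targets": [0,0,0,0,0,0,0.6,0,0,0,0,0,0,0.6,0,0,0,0,0,-20,0.6,0,0,0,0,0,-50,0.6,0,0,0,0,0,-60,0.6,0,0,0,0,0,-30,0.6]}}

```text
clock: 6.8
position: [0.5981, 0.0228, 0.2541]
ee_rot: [0.002, 0.803, 0.596, 0.002]
contact_force: [0.2, -0.2, -0.0]
width: 0.0513
```

```bash
python3 - <<'E'
from h import *
show()
s=get_image("scene")[:,:,::-1];cv2.imwrite("pics/scene3.png",s)
t=cv2.imread("pics/top0.png");s0=cv2.imread("pics/scene0.png")
def c(im,x0,y0,w,h,k): return cv2.resize(im[y0:y0+h,x0:x0+w],None,fx=k,fy=k,interpolation=cv2.INTER_NEAREST)
cv2.imwrite("pics/k.png",np.hstack([c(t,165,200,50,50,8),c(s0,400,250,50,50,8)]))
cv2.imwrite("pics/lid3.png",c(s,245,170,130,110,6))
E
```

```text
t 6.8 p [0.5981 0.0228 0.2541] phi 73.17 q [-0.08  0.3   1.42 -0.    1.42  0.22] F [ 0.2 -0.2 -0. ] M [-0.03  0.03  0.03] w 0.0513 zdir 0.0012 0.0059
```

View pics/k.png

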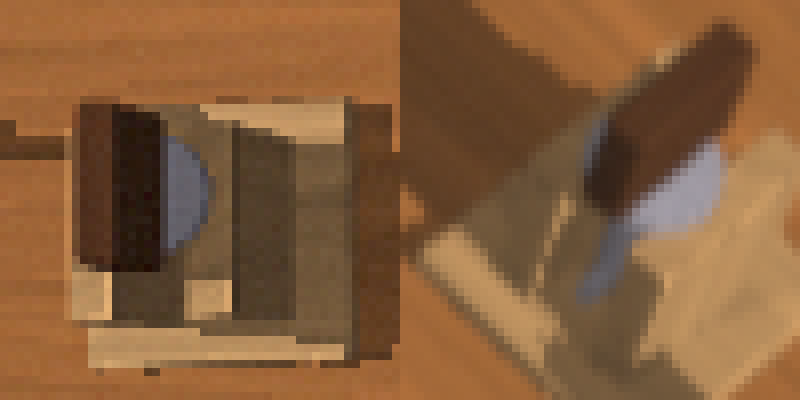

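View pics/lid3.png

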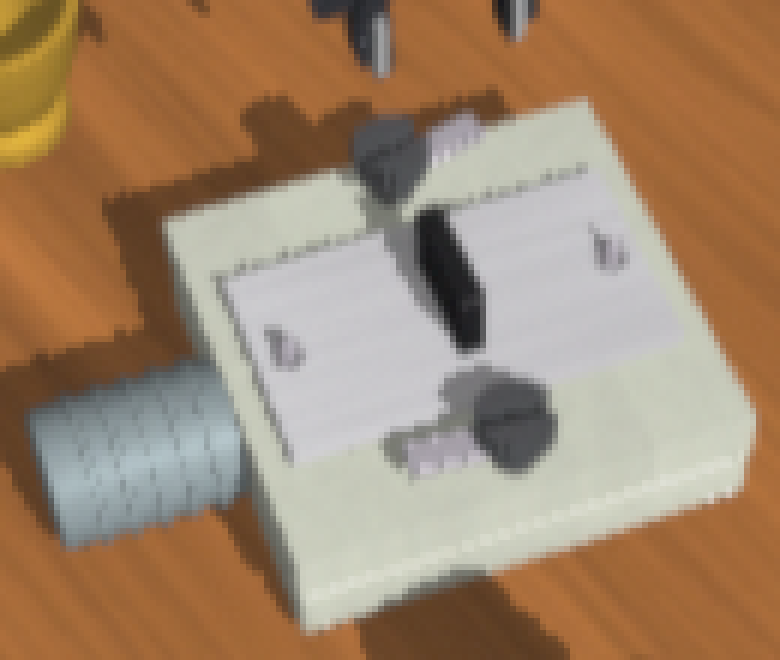

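```bash
python3 - <<'E'
from h import *
P=lambda u,v,z:pl("top",(165+u/8-.5,200+v/8-.5),z).round(4)
S=lambda u,v,z:pl("scene",(400+(u-400)/8-.5,250+v/8-.5),z).round(4)
print("top face corners",P(78,103,.141),P(113,103,.141),P(78,268,.141),P(113,270,.141))
print("bottom edge",P(167,140,.093),P(167,270,.093))
print("collar right edge z.093",P(212,190,.093))
print("wall tops end (z.085): L",P(70,320,.085),P(112,320,.085),"R",P(185,320,.085),P(232,320,.085), "upper R",P(232,122,.085))
print("base corners z.012",P(88,367,.012),P(350,362,.012),P(350,98,.012))
print("scene handle top corners",S(720,22,.141),S(755,48,.141),S(600,120,.141),S(638,140,.141))
for a,b in (((100,186),(675,90)),): pass
E
```

```text
top face corners [0.501  0.3345] [0.5009 0.3227] [0.4451 0.3322] [0.4443 0.3205]
bottom edge [0.4925 0.3207] [0.4464 0.319 ]
collar right edge z.093 [0.4746 0.3041]
wall tops end (z.085): L [0.4291 0.3553] [0.429  0.3405] R [0.4289 0.3147] [0.4289 0.2981] upper R [0.4996 0.3005]
base corners z.012 [0.4132 0.3754] [0.4147 0.2764] [0.5156 0.2794]
scene handle top corners [0.4494 0.3205] [0.4479 0.3335] [0.5039 0.3223] [0.4999 0.3342]
```

```bash
python3 - <<'E'
from h import *
plan(.474,.328,.17,182.,11)
E
```

```text
dist 0.3415 dphi 108.83
[0, 0, np.float64(-9.9), 23.0, -19.0, 8.0]
[0, 0, np.float64(-9.9), 26.0, -15.0, 8.0]
[0, 0, np.float64(-9.9), 29.0, -9.0, 8.0]
[0, 0, np.float64(-9.9), 29.0, -5.0, 8.0]
[0, 0, np.float64(-9.9), 30.0, -0.0, 8.0]
[0, 0, np.float64(-9.9), 30.0, 5.0, 8.0]
[0, 0, np.float64(-9.9), 28.0, 11.0, 8.0]
[0, 0, np.float64(-9.9), 26.0, 15.0, 8.0]
[0, 0, np.float64(-9.9), 23.0, 19.0, 7.0]
[0, 0, np.float64(-9.9), 19.0, 23.0, 8.0]
[0, 0, np.float64(-9.9), 16.0, 26.0, 8.0]
```

Request:
{"fn": "drive_tool", "kwargs": {"targets": [0,0,-9.9,23,-19,8,0.6,0,0,-9.9,26,-15,8,0.6,0,0,-9.9,29,-9,8,0.6,0,0,-9.9,29,-5,8,0.6,0,0,-9.9,30,0,8,0.6,0,0,-9.9,30,5,8,0.6,0,0,-9.9,28,11,8,0.6,0,0,-9.9,26,15,8,0.6,0,0,-9.9,23,19,7,0.6,0,0,-9.9,19,23,8,0.6,0,0,-9.9,16,26,8,0.6,0,0,0,0,0,0,0.6]}}

```text
clock: 8.35
position: [0.4692, 0.3295, 0.162]
ee_rot: [-0.001, -0.019, 1.0, -0.0]
contact_force: [0.2, -0.9, -1.0]
width: 0.051
```

Request:
{"fn": "drive_tool", "kwargs": {"targets": [0,0,0,0,0,0,0.6]}}

```text
clock: 8.48
position: [0.4708, 0.3279, 0.163]
ee_rot: [0.0, -0.018, 1.0, -0.0]
contact_force: [-0.1, -0.1, -0.3]
width: 0.0513
```

```bash
python3 - <<'E'
from h import *
show()
plan(.474,.328,.101,182.,2,dec=1)
s=get_image("scene")[:,:,::-1];cv2.imwrite("pics/scene4.png",s)
s1=get_image("top")[:,:,::-1];cv2.imwrite("pics/top4.png",s)
cv2.imwrite("pics/k4.png",np.hstack([cv2.resize(s[200:340,370:510],(400,400)),cv2.resize(s1[110:260,120:270],(400,400))]))
E
```

```text
t 8.47 p [0.4708 0.3279 0.163 ] phi -177.99 q [ 0.49  0.32  1.62 -0.    1.21 -1.12] F [-0.1 -0.1 -0.3] M [ 0.02  0.02 -0.02] w 0.0513 zdir -0.0002 -0.0008
dist 0.0621 dphi -0.01
[0, 0, np.float64(0.0), -1.6, 0.0, 31.0]
[0, 0, np.float64(0.0), -1.6, 0.0, 31.0]
```

View pics/k4.png

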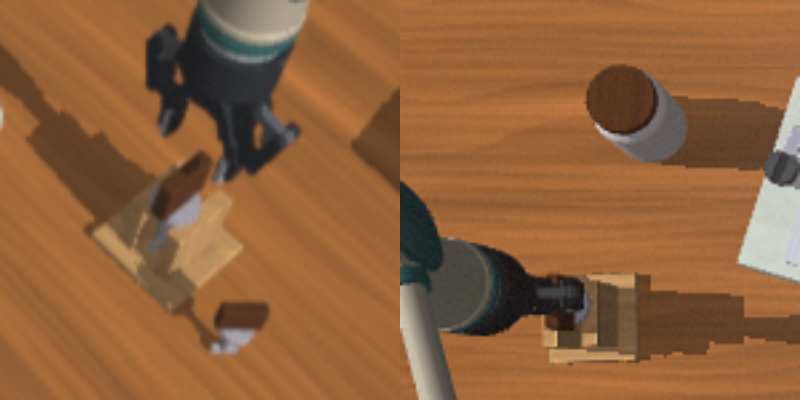

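Request:
{"fn": "drive_tool", "kwargs": {"targets": [0,0,0,-3,0,15,0.6,0,0,0,0,0,22,0.6,0,0,0,0,0,22,0.6,0,0,0,0,0,0,0.6]}}

```text
clock: 9.07
position: [0.4724, 0.327, 0.1019]
ee_rot: [-0.002, -0.017, 1.0, -0.001]
contact_force: [-0.5, -0.4, 0.5]
width: 0.0513
```

```bash
python3 - <<'E'
from h import *
show()
s=get_image("scene")[:,:,::-1];cv2.imwrite("pics/scene5.png",s)
cv2.imwrite("pics/k5.png",cv2.resize(s[220:340,370:510],(700,600)))
E
```

```text
t 9.07 p [0.4724 0.327  0.1019] phi -178.0 q [ 0.48  0.38  1.7  -0.    1.07 -1.12] F [-0.5 -0.4  0.5] M [-0.01  0.   -0.04] w 0.0513 zdir 0.0044 -0.0024
```

View pics/k5.png

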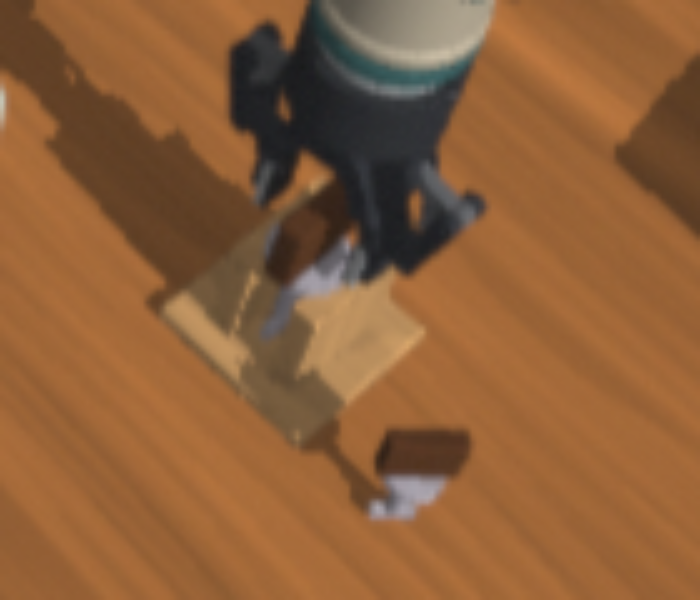

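Request:
{"fn": "drive_tool", "kwargs": {"targets": [0,0,0,0,0,0,0,0,0,0,0,0,0,0,0,0,0,0,0,0,0,0,0,0,0,0,0,0], "grip_force": 80}}

```text
clock: 9.62
position: [0.4744, 0.3287, 0.1053]
ee_rot: [0.001, -0.018, 1.0, 0.0]
contact_force: [0.5, -0.1, 5.2]
width: 0.015
```

```bash
python3 - <<'E'
from h import *
show()
E
```

```text
t 9.62 p [0.4744 0.3287 0.1053] phi -177.93 q [ 0.49  0.37  1.69 -0.    1.07 -1.12] F [ 0.5 -0.1  5.2] M [-0.09  0.01 -0.01] w 0.015 zdir -0.0023 0.0008
```

Request:
{"fn": "drive_tool", "kwargs": {"targets": [0,0,0,0,0,-15,0,0,0,0,0,0,-40,0,0,0,0,0,0,-50,0,0,0,0,0,0,-25,0,0,0,0,0,0,0,0,0,0,0,0,0,0,0]}}

```text
clock: 10.38
position: [0.4724, 0.3278, 0.2328]
ee_rot: [-0.001, -0.018, 1.0, -0.001]
contact_force: [0.4, -0.2, -2.6]
width: 0.0151
```

```bash
python3 - <<'E'
from h import *
show()
s=get_image("scene")[:,:,::-1].copy();t=get_image("top")[:,:,::-1].copy();show()
cv2.imwrite("pics/scene6.png",s);cv2.imwrite("pics/top6.png",t)
cv2.imwrite("pics/k6.png",np.hstack([cv2.resize(s[210:330,380:480],(400,480)),cv2.resize(t[190:250,140:190],(400,480))]))
cv2.imwrite("pics/m6.png",np.hstack([cv2.resize(t[150:215,245:295],(400,520),interpolation=cv2.INTER_CUBIC),cv2.resize(t[165:230,290:340],(400,520),interpolation=cv2.INTER_CUBIC)]))
cv2.imwrite("pics/m6s.png",np.hstack([cv2.resize(s[215:265,300:350],(400,400),interpolation=cv2.INTER_CUBIC),cv2.resize(s[175:225,290:340],(400,400),interpolation=cv2.INTER_CUBIC)]))
E
```

```text
t 10.38 p [0.4724 0.3278 0.2328] phi -177.93 q [ 0.49  0.28  1.5  -0.    1.37 -1.12] F [ 0.4 -0.2 -2.6] M [0.02 0.01 0.01] w 0.0151 zdir 0.0029 -0.0014
t 10.47 p [0.4724 0.3278 0.2323] phi -177.93 q [ 0.49  0.28  1.5  -0.    1.37 -1.12] F [-1.1 -0.3 -3. ] M [-0.02 -0.01 -0.05] w 0.0151 zdir 0.0037 -0.0019
```

View pics/k6.png

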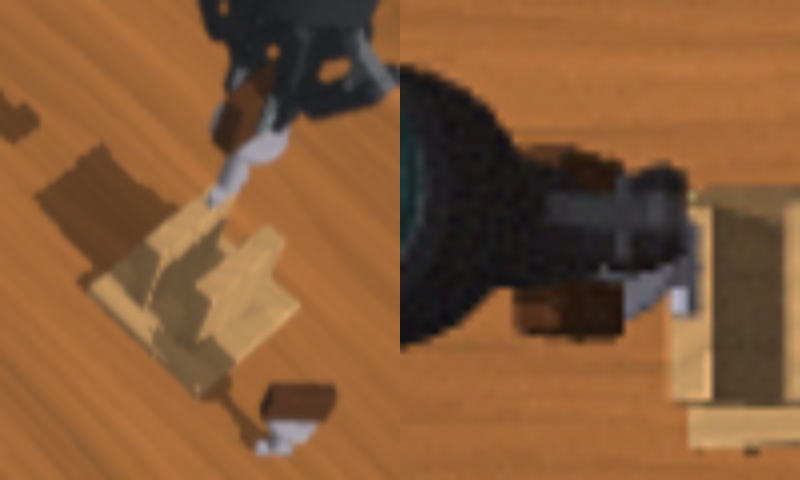

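View pics/m6.png

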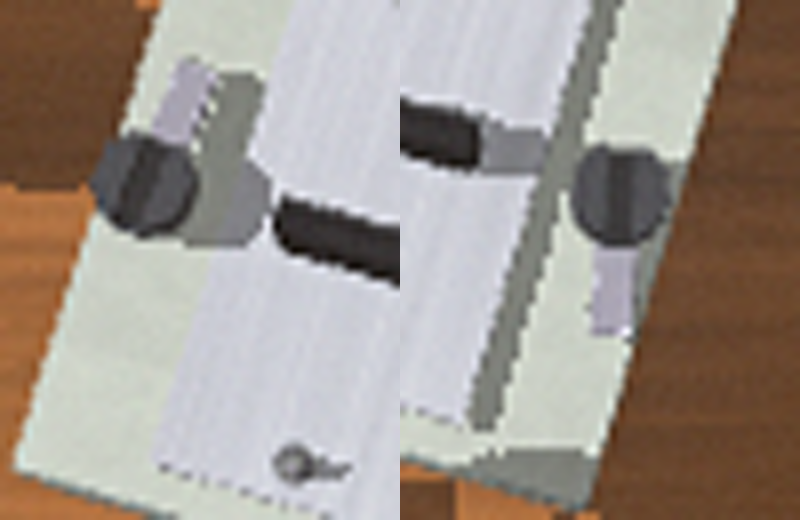

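View pics/m6s.png

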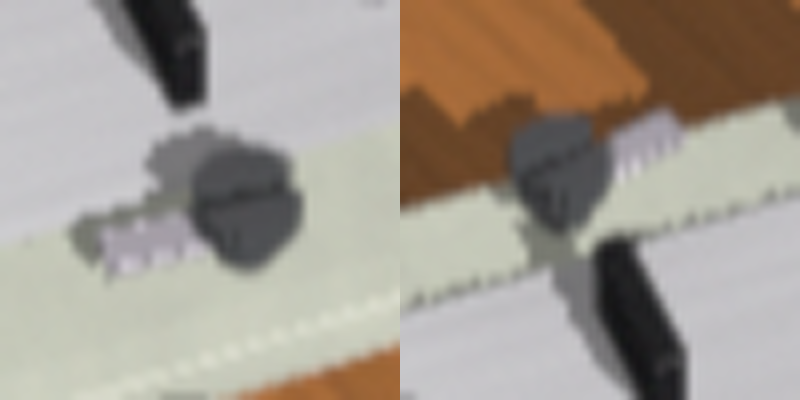

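```bash
python3 - <<'E'
from h import *
A=lambda u,v,z:pl("top",(245+u/8-.5,150+v/8-.5),z)
B=lambda u,v,z:pl("top",(290+(u-400)/8-.5,165+v/8-.5),z)
ang=lambda d:np.degrees(np.arctan2(d[1],d[0])).round(1)
print("a slot",ang(A(151,140,.104)-A(128,228,.104)),"head",A(145,186,.104),"arm",ang(A(201,62,.088)-A(145,186,.104)), ang(A(201,62,.088)-A(172,138,.088)))
print("b slot",ang(B(619,240,.104)-B(621,150,.104)),"head",B(620,196,.104),"arm",ang(B(610,333,.088)-B(620,196,.104)),ang(B(610,333,.088)-B(614,250,.088)))
s=cv2.imread("pics/scene6.png");k=8;x0,y0=415,215
o=cv2.resize(s[y0:y0+60,x0:x0+60],None,fx=k,fy=k,interpolation=cv2.INTER_CUBIC)
p=np.array([.4724,.3278,.2323]);a=np.radians(2.07)
def D(pts,col):
    q=np.array([(proj("scene",[p[0]+u*np.cos(a)-v*np.sin(a),p[1]+u*np.sin(a)+v*np.cos(a),z+p[2]-.0903])-[x0,y0]+.5)*k for u,v,z in pts]).round().astype(int);cv2.polylines(o,[q],True,col,1)
D([(-.014,-.002,0),(.014,-.002,0),(.014,.002,0),(-.014,.002,0)],(0,0,255))
D([(-.016,.003,.004),(.016,.003,.004),(.016,.003,.016),(-.016,.003,.016)],(0,255,0))
D([(-.028,.008,.078),(.028,.008,.078),(.028,.008,.126),(-.028,.008,.126)],(255,255,0))
D([(.022*np.cos(w),.022*np.sin(w),.078) for w in np.linspace(0,6.28,40)],(255,0,255))
cv2.imwrite("pics/k6o.png",o)
E
```

```text
a slot -13.7 head [0.61801549 0.10160252] arm -19.6 -19.9
b slot 178.5 head [ 0.57057574 -0.05396427] arm 175.7 177.0
```

View pics/k6o.png

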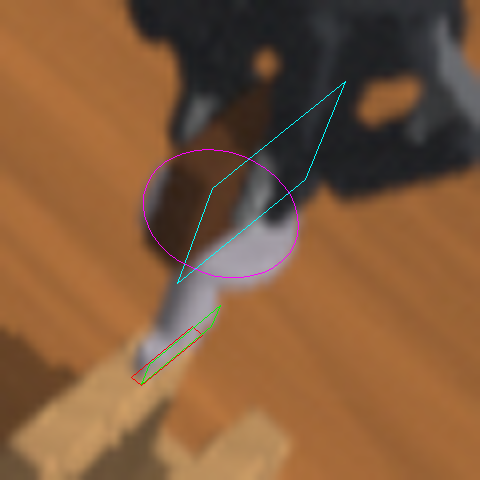

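```bash
python3 - <<'E'
from h import *
plan(.6203,.1042,.2103,161.5,6)
E
```

```text
dist 0.269 dphi -20.57
[0, 0, np.float64(3.4), -23.0, -38.0, 4.0]
[0, 0, np.float64(3.4), -26.0, -37.0, 3.0]
[0, 0, np.float64(3.4), -27.0, -35.0, 4.0]
[0, 0, np.float64(3.4), -30.0, -33.0, 4.0]
[0, 0, np.float64(3.4), -32.0, -32.0, 3.0]
[0, 0, np.float64(3.4), -33.0, -30.0, 4.0]
```

Request:
{"fn": "drive_tool", "kwargs": {"targets": [0,0,3.4,-23,-38,4,0,0,0,3.4,-26,-37,3,0,0,0,3.4,-27,-35,4,0,0,0,3.4,-30,-33,4,0,0,0,3.4,-32,-32,3,0,0,0,3.4,-33,-30,4,0,0,0,0,0,0,0,0,0,0,0,0,0,0,0,0,0,0,0,0,0,0]}}

```text
clock: 11.6
position: [0.6203, 0.1054, 0.2119]
ee_rot: [-0.001, 0.159, 0.987, 0.0]
contact_force: [-0.1, -0.0, -2.9]
width: 0.0153
```

```bash
python3 - <<'E'
from h import *
show();plan(.6203,.1042,.1983,161.5,1,dec=1)
s=get_image("scene")[:,:,::-1].copy();t=get_image("top")[:,:,::-1].copy()
cv2.imwrite("pics/scene7.png",s);cv2.imwrite("pics/top7.png",t)
cv2.imwrite("pics/k7.png",np.hstack([cv2.resize(s[190:250,305:355],(400,480)),cv2.resize(t[130:190,235:285],(400,480))]))
E
```

```text
t 11.6 p [0.6203 0.1054 0.2119] phi 161.75 q [ 0.06  0.37  1.41  0.    1.36 -1.19] F [-0.1 -0.  -2.9] M [0.   0.02 0.02] w 0.0153 zdir 0.0013 -0.0001
dist 0.0136 dphi -0.25
[0, 0, np.float64(0.2), -0.4, -1.2, 13.6]
```

View pics/k7.png

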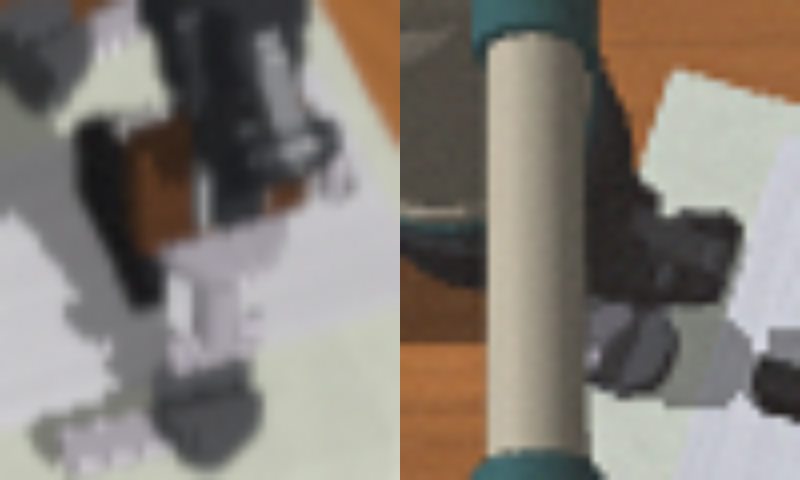

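```bash
python3 - <<'E'
from h import *
s=cv2.imread("pics/scene7.png")
def c(im,x0,y0,w,h,k): return cv2.resize(im[y0:y0+h,x0:x0+w],None,fx=k,fy=k,interpolation=cv2.INTER_NEAREST)
o=c(s,315,220,30,32,18)
def D(c0,yaw,pts,col):
    a=np.radians(yaw);q=np.array([(proj("scene",[c0[0]+u*np.cos(a)-v*np.sin(a),c0[1]+u*np.sin(a)+v*np.cos(a),z])-[315,220]+.5)*18 for u,v,z in pts]).round().astype(int);cv2.polylines(o,[q],True,col,1)
zb=.2119-.0903
D((.6203,.1054),-18.3,[(-.014,-.002,zb),(.014,-.002,zb),(.014,.002,zb),(-.014,.002,zb)],(0,0,255))
D((.6203,.1054),-18.3,[(-.016,.003,zb+.004),(.016,.003,zb+.004),(.016,.003,zb+.016),(-.016,.003,zb+.016)],(0,255,0))
D((.6203,.1042),-18.5,[(.018*np.cos(w),.018*np.sin(w),.104) for w in np.linspace(0,6.28,40)],(255,0,255))
D((.6203,.1042),-18.5,[(-.018,-.005,.104),(.018,-.005,.104),(.018,.005,.104),(-.018,.005,.104)],(255,0,0))
cv2.imwrite("pics/k7o.png",o)
E
```

```text
(no output)
```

View pics/k7o.png

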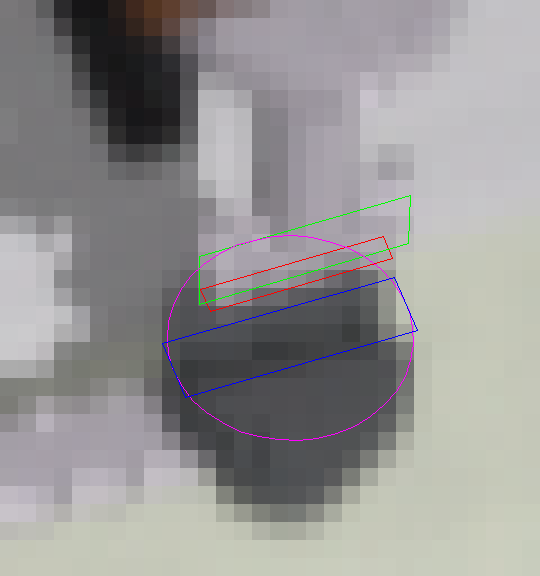

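Request:
{"fn": "drive_tool", "kwargs": {"targets": [0,0,0,-0.4,-0.8,8,0,0,0,0,0,0,8,0,0,0,0,0,0,4,0,0,0,0,0,0,3,0,0,0,0,0,0,0,0]}}

```text
clock: 12.32
position: [0.6212, 0.1034, 0.189]
ee_rot: [-0.0, 0.159, 0.987, -0.0]
contact_force: [-0.7, -0.4, -1.7]
width: 0.0153
```

Request:
{"fn": "drive_tool", "kwargs": {"targets": [0,0,0,0,0,3,0,0,0,0,0,0,2,0,0,0,0,0,0,0,0]}}

```text
clock: 12.7
position: [0.6212, 0.1034, 0.1841]
ee_rot: [-0.0, 0.159, 0.987, -0.0]
contact_force: [0.1, 0.4, -2.2]
width: 0.0147
```

```bash
python3 - <<'E'
from h import *
show()
s=get_image("scene")[:,:,::-1].copy()
cv2.imwrite("pics/scene8.png",s)
cv2.imwrite("pics/k8.png",cv2.resize(s[190:260,290:360],(560,560)))
E
```

```text
t 12.7 p [0.6212 0.1034 0.1841] phi 161.66 q [ 0.05  0.39  1.46 -0.    1.3  -1.2 ] F [ 0.1  0.4 -2.2] M [0.03 0.01 0.01] w 0.0147 zdir 0.0003 -0.0003
```

View pics/k8.png

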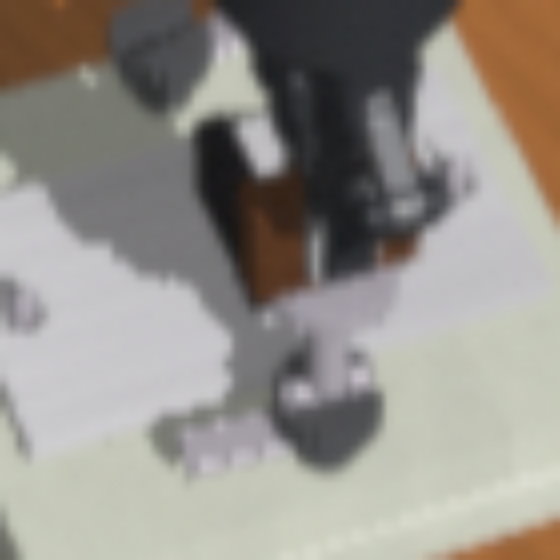

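Request:
{"fn": "drive_tool", "kwargs": {"targets": [0,0,5,0,0,0,0,0,0,9,0,0,0,0,0,0,9,0,0,0,0,0,0,9,0,0,0,0,0,0,9,0,0,0,0,0,0,4,0,0,0,0,0,0,0,0,0,0,0]}}

```text
clock: 13.62
position: [0.6213, 0.1034, 0.1844]
ee_rot: [0.0, 0.525, 0.851, -0.0]
contact_force: [0.0, -1.5, -2.7]
width: 0.0148
```

```bash
python3 - <<'E'
from h import *
show()
E
```

```text
t 13.62 p [0.6213 0.1034 0.1844] phi 116.72 q [ 0.05  0.39  1.46 -0.    1.3  -0.41] F [ 0.  -1.5 -2.7] M [-0.09  0.12  0.09] w 0.0148 zdir -0.0003 -0.0
```

Request:
{"fn": "drive_tool", "kwargs": {"targets": [0,0,5,0,0,0,0,0,0,5,0,0,0,0,0,0,0,0,0,0,0]}}

```text
clock: 14.0
position: [0.6213, 0.1034, 0.1844]
ee_rot: [0.0, 0.596, 0.803, -0.0]
contact_force: [-0.8, -0.0, -2.7]
width: 0.0147
```

```bash
python3 - <<'E'
from h import *
show()
E
```

```text
t 14.0 p [0.6213 0.1034 0.1844] phi 106.78 q [ 0.05  0.39  1.46 -0.    1.3  -0.24] F [-0.8 -0.  -2.7] M [-0.11  0.05  0.06] w 0.0147 zdir -0.0003 -0.0001
```

Request:
{"fn": "drive_tool", "kwargs": {"targets": [0,0,5,0,0,0,0,0,0,3,0,0,0,0,0,0,0,0,0,0,0]}}

```text
clock: 14.38
position: [0.6212, 0.1033, 0.1844]
ee_rot: [0.0, 0.651, 0.759, -0.0]
contact_force: [-0.7, 0.1, -2.0]
width: 0.0154
```

```bash
python3 - <<'E'
from h import *
show()
s=get_image("scene")[:,:,::-1].copy()
cv2.imwrite("pics/scene9.png",s)
cv2.imwrite("pics/k9.png",cv2.resize(s[190:260,290:360],(560,560)))
E
```

```text
t 14.38 p [0.6212 0.1033 0.1844] phi 98.8 q [ 0.05  0.39  1.46 -0.    1.3  -0.1 ] F [-0.7  0.1 -2. ] M [-0.15  0.09  0.09] w 0.0154 zdir -0.0003 -0.0001
```

View pics/k9.png

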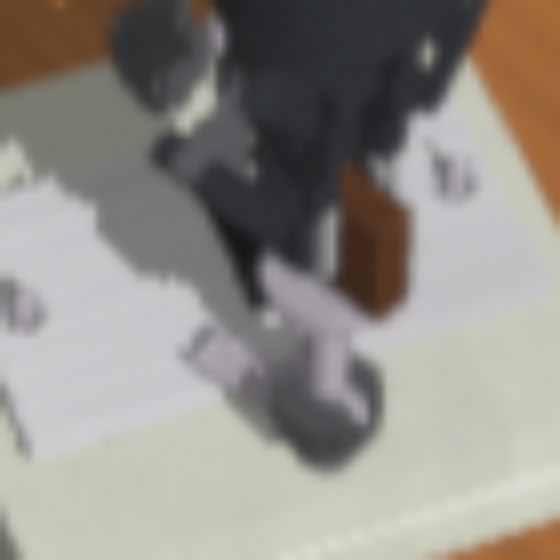

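Request:
{"fn": "drive_tool", "kwargs": {"targets": [0,0,4,0,0,0,0,0,0,4,0,0,0,0,0,0,0,0,0,0,0]}}

```text
clock: 14.8
position: [0.6212, 0.1034, 0.1844]
ee_rot: [0.0, 0.702, 0.712, -0.0]
contact_force: [-1.2, 0.1, -1.6]
width: 0.0153
```

```bash
python3 - <<'E'
from h import *
show()
E
```

```text
t 14.8 p [0.6212 0.1034 0.1844] phi 90.81 q [ 0.05  0.39  1.46 -0.    1.3   0.04] F [-1.2  0.1 -1.6] M [-0.19  0.16  0.2 ] w 0.0153 zdir -0.0003 -0.0
```

Request:
{"fn": "drive_tool", "kwargs": {"targets": [0,0,4,0,0,0,0,0,0,0,0,0,0,0]}}

```text
clock: 15.05
position: [0.6213, 0.1034, 0.1844]
ee_rot: [0.0, 0.726, 0.688, -0.0]
contact_force: [-0.5, -1.5, -0.0]
width: 0.0148
```

```bash
python3 - <<'E'
from h import *
show()
E
```

```text
t 15.05 p [0.6213 0.1034 0.1844] phi 86.92 q [ 0.05  0.39  1.46 -0.    1.3   0.11] F [-0.5 -1.5 -0. ] M [-0.22  0.18  0.96] w 0.0148 zdir -0.0007 0.0001
```

Request:
{"fn": "drive_tool", "kwargs": {"targets": [0,0,-5,0,0,0,0,0,0,0,0,0,-10,0,0,0,0,0,0,-20,0,0,0,0,0,0,-20,0,0,0,0,0,0,0,0]}}

```text
clock: 15.68
position: [0.6227, 0.1037, 0.2367]
ee_rot: [0.002, 0.697, 0.717, 0.002]
contact_force: [-0.3, -0.0, -2.5]
width: 0.0153
```

```bash
python3 - <<'E'
from h import *
show()
s=get_image("scene")[:,:,::-1].copy();t=get_image("top")[:,:,::-1].copy()
cv2.imwrite("pics/scene10.png",s);cv2.imwrite("pics/top10.png",t)
cv2.imwrite("pics/k10.png",np.hstack([cv2.resize(s[170:260,280:370],(450,450)),cv2.resize(t[130:230,240:310],(315,450))]))
E
```

```text
t 15.68 p [0.6227 0.1037 0.2367] phi 91.63 q [0.05 0.36 1.37 0.   1.41 0.03] F [-0.3 -0.  -2.5] M [ 0.01  0.   -0.06] w 0.0153 zdir 0.0005 0.0051
```

View pics/k10.png

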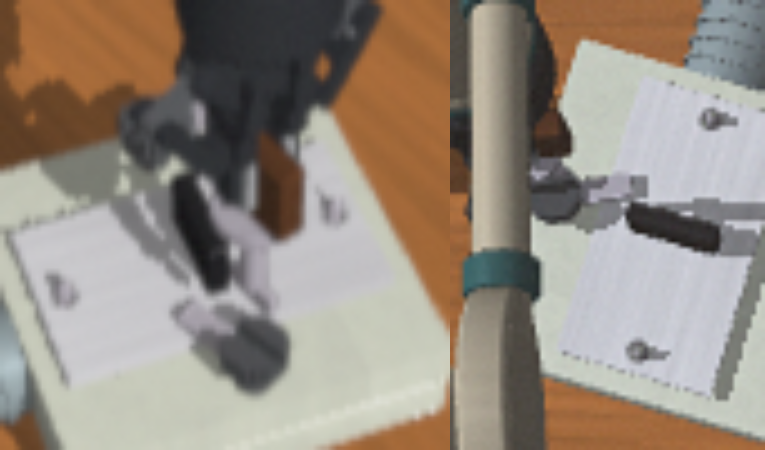

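```bash
python3 - <<'E'
from h import *
plan(.5731,-.0534,.2119,177,8)
E
```

```text
dist 0.1657 dphi 85.36
[0, 0, np.float64(-10.7), -19.0, -7.0, 3.0]
[0, 0, np.float64(-10.7), -18.0, -10.0, 3.0]
[0, 0, np.float64(-10.7), -16.0, -13.0, 2.0]
[0, 0, np.float64(-10.7), -13.0, -16.0, 3.0]
[0, 0, np.float64(-10.7), -10.0, -18.0, 3.0]
[0, 0, np.float64(-10.7), -6.0, -19.0, 3.0]
[0, 0, np.float64(-10.7), -3.0, -21.0, 2.0]
[0, 0, np.float64(-10.7), 2.0, -20.0, 3.0]
```

Request:
{"fn": "drive_tool", "kwargs": {"targets": [0,0,-10.6,-19,-7,3,0,0,0,-10.6,-18,-10,3,0,0,0,-10.6,-16,-13,2,0,0,0,-10.6,-13,-16,3,0,0,0,-10.6,-10,-18,3,0,0,0,-10.6,-6,-19,3,0,0,0,-10.6,-3,-21,2,0,0,0,-10.6,2,-20,3,0,0,0,0,0,0,0,0,0,0,0,0,0,0,0]}}

```text
clock: 17.02
position: [0.572, -0.0522, 0.2118]
ee_rot: [-0.0, 0.032, 0.999, 0.0]
contact_force: [0.2, -0.0, -1.5]
width: 0.0146
```

```bash
python3 - <<'E'
from h import *
show();plan(.5731,-.0534,.1983,177,1,dec=1)
s=get_image("scene")[:,:,::-1].copy();t=get_image("top")[:,:,::-1].copy()
cv2.imwrite("pics/scene11.png",s);cv2.imwrite("pics/top11.png",t)
P=get_state()["position"];k=12;x0,y0=292,165
o=cv2.resize(s[y0:y0+45,x0:x0+40],None,fx=k,fy=k,interpolation=cv2.INTER_NEAREST)
def D(c0,yaw,pts,col):
    a=np.radians(yaw);q=np.array([(proj("scene",[c0[0]+u*np.cos(a)-v*np.sin(a),c0[1]+u*np.sin(a)+v*np.cos(a),z])-[x0,y0]+.5)*k for u,v,z in pts]).round().astype(int);cv2.polylines(o,[q],True,col,1)
zb=P[2]-.0903
D(P[:2],phi(),[(-.014,-.002,zb),(.014,-.002,zb),(.014,.002,zb),(-.014,.002,zb)],(0,0,255))
D((.5731,-.0534),177,[(.018*np.cos(w),.018*np.sin(w),.104) for w in np.linspace(0,6.28,40)],(255,0,255))
D((.5731,-.0534),177,[(-.018,-.005,.104),(.018,-.005,.104),(.018,.005,.104),(-.018,.005,.104)],(255,0,0))
cv2.imwrite("pics/k11.png",o)
E
```

```text
t 17.02 p [ 0.572  -0.0522  0.2118] phi 176.32 q [-0.21  0.29  1.54  0.    1.32 -1.72] F [ 0.2 -0.  -1.5] M [-0.01 -0.03 -0.04] w 0.0146 zdir 0.0007 0.0009
dist 0.0136 dphi 0.68
[0, 0, np.float64(-0.7), -1.2, -1.1, 13.5]
```

View pics/k11.png

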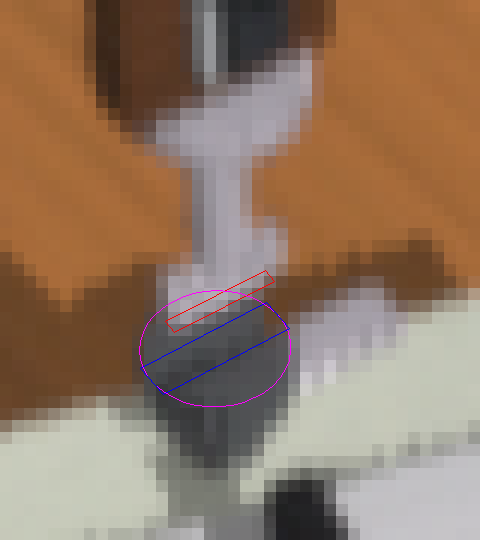

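Request:
{"fn": "drive_tool", "kwargs": {"targets": [0,0,-0.7,-1.2,-1,8,0,0,0,0,0,0,8,0,0,0,0,0,0,4,0,0,0,0,0,0,3,0,0,0,0,0,0,0,0]}}

```text
clock: 17.75
position: [0.5731, -0.0539, 0.189]
ee_rot: [-0.0, 0.025, 1.0, 0.0]
contact_force: [0.1, -0.4, -1.8]
width: 0.0152
```

Request:
{"fn": "drive_tool", "kwargs": {"targets": [0,0,0,0,0,3,0,0,0,0,0,0,2,0,0,0,0,0,0,0,0]}}

```text
clock: 18.12
position: [0.573, -0.0539, 0.1841]
ee_rot: [-0.0, 0.025, 1.0, -0.0]
contact_force: [0.5, -0.5, -3.5]
width: 0.015
```

```bash
python3 - <<'E'
from h import *
show()
s=get_image("scene")[:,:,::-1].copy()
cv2.imwrite("pics/scene12.png",s)
cv2.imwrite("pics/k12.png",cv2.resize(s[150:220,280:350],(560,560)))
E
```

```text
t 18.12 p [ 0.573  -0.0539  0.1841] phi 177.17 q [-0.21  0.31  1.58 -0.    1.25 -1.74] F [ 0.5 -0.5 -3.5] M [-0.   -0.01  0.02] w 0.015 zdir 0.0003 -0.0
```

View pics/k12.png

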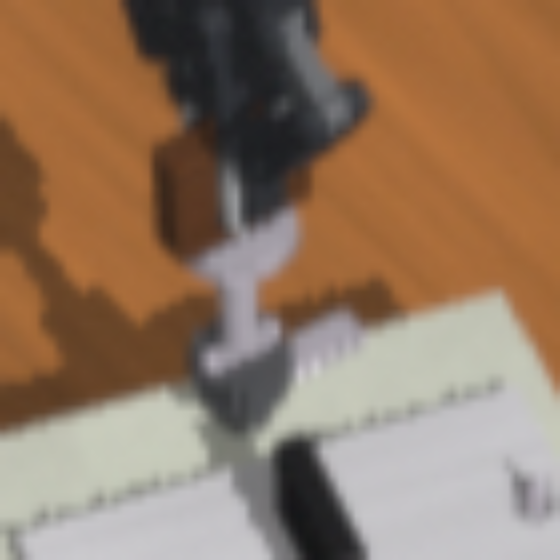

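Request:
{"fn": "drive_tool", "kwargs": {"targets": [0,0,5,0,0,0,0,0,0,9,0,0,0,0,0,0,9,0,0,0,0,0,0,9,0,0,0,0,0,0,9,0,0,0,0,0,0,9,0,0,0,0,0,0,9,0,0,0,0,0,0,9,0,0,0,0,0,0,4,0,0,0,0,0,0,0,0,0,0,0]}}

```text
clock: 19.42
position: [0.5734, -0.0537, 0.1844]
ee_rot: [0.0, 0.607, 0.795, 0.0]
contact_force: [0.3, 0.9, -2.6]
width: 0.0149
```

```bash
python3 - <<'E'
from h import *
show()
E
```

```text
t 19.43 p [ 0.5734 -0.0537  0.1844] phi 105.22 q [-0.21  0.31  1.58  0.    1.25 -0.48] F [ 0.3  0.9 -2.6] M [ 0.18 -0.01  0.02] w 0.0149 zdir 0.0001 0.0006
```

Request:
{"fn": "drive_tool", "kwargs": {"targets": [0,0,5,0,0,0,0,0,0,5,0,0,0,0,0,0,0,0,0,0,0]}}

```text
clock: 19.8
position: [0.5733, -0.0537, 0.1844]
ee_rot: [0.0, 0.674, 0.739, 0.0]
contact_force: [0.0, -0.2, -2.3]
width: 0.0153
```

```bash
python3 - <<'E'
from h import *
show()
E
```

```text
t 19.8 p [ 0.5733 -0.0537  0.1844] phi 95.28 q [-0.21  0.31  1.58  0.    1.25 -0.31] F [ 0.  -0.2 -2.3] M [ 0.18 -0.13  0.08] w 0.0153 zdir 0.0002 0.0005
```

Request:
{"fn": "drive_tool", "kwargs": {"targets": [0,0,5,0,0,0,0,0,0,0,0,0,0,0]}}

```text
clock: 20.05
position: [0.5733, -0.0537, 0.1844]
ee_rot: [0.0, 0.705, 0.709, 0.0]
contact_force: [1.5, 0.9, -1.4]
width: 0.0149
```

```bash
python3 - <<'E'
from h import *
show()
E
```

```text
t 20.05 p [ 0.5733 -0.0537  0.1844] phi 90.34 q [-0.21  0.31  1.58  0.    1.25 -0.22] F [ 1.5  0.9 -1.4] M [ 0.31 -0.16  0.21] w 0.0149 zdir 0.0001 0.0005
```

Request:
{"fn": "drive_tool", "kwargs": {"targets": [0,0,4,0,0,0,0,0,0,0,0,0,0,0]}}

```text
clock: 20.3
position: [0.5733, -0.0537, 0.1844]
ee_rot: [0.0, 0.729, 0.685, 0.0]
contact_force: [0.4, 1.4, -1.7]
width: 0.0155
```

```bash
python3 - <<'E'
from h import *
show()
E
```

```text
t 20.3 p [ 0.5733 -0.0537  0.1844] phi 86.45 q [-0.21  0.31  1.58 -0.    1.25 -0.15] F [ 0.4  1.4 -1.7] M [ 0.27 -0.11  1.11] w 0.0155 zdir -0.0002 0.0004
```

Mz jumped to 1.1 N m at the same yaw as for screw a, so this is the stop. I'll back off, lift, and check both arms.

Request:
{"fn": "drive_tool", "kwargs": {"targets": [0,0,-5,0,0,0,0,0,0,0,0,0,-10,0,0,0,0,0,0,-20,0,0,0,0,0,0,-30,0,0,0,0,0,0,0,0]}}

```text
clock: 20.92
position: [0.5746, -0.0546, 0.2472]
ee_rot: [0.003, 0.7, 0.714, 0.001]
contact_force: [0.1, -0.2, -3.3]
width: 0.0153
```

```bash
python3 - <<'E'
from h import *
show()
s=get_image("scene")[:,:,::-1].copy();t=get_image("top")[:,:,::-1].copy()
cv2.imwrite("pics/scene13.png",s);cv2.imwrite("pics/top13.png",t)
cv2.imwrite("pics/k13.png",np.hstack([cv2.resize(s[170:270,270:370],(400,400)),cv2.resize(t[130:230,240:340],(400,400))]))
# path to above stand: stand TCP = (.4744,.3287), phi 182.07
plan(.4744,.3287,.2353,182.07,9)
E
```

```text
t 20.93 p [ 0.5746 -0.0546  0.2472] phi 91.12 q [-0.21  0.27  1.48 -0.    1.39 -0.23] F [ 0.1 -0.2 -3.3] M [-0.06  0.01  0.  ] w 0.0153 zdir -0.002 0.0056
dist 0.3952 dphi 90.93
[0, 0, np.float64(-10.1), 43.0, -10.0, 1.0]
[0, 0, np.float64(-10.1), 44.0, -3.0, 1.0]
[0, 0, np.float64(-10.1), 43.0, 6.0, 1.0]
[0, 0, np.float64(-10.1), 42.0, 13.0, 1.0]
[0, 0, np.float64(-10.1), 39.0, 20.0, 1.0]
[0, 0, np.float64(-10.1), 35.0, 26.0, 1.0]
[0, 0, np.float64(-10.1), 30.0, 33.0, 1.0]
[0, 0, np.float64(-10.1), 24.0, 37.0, 1.0]
[0, 0, np.float64(-10.1), 17.0, 40.0, 1.0]
```

View pics/k13.png

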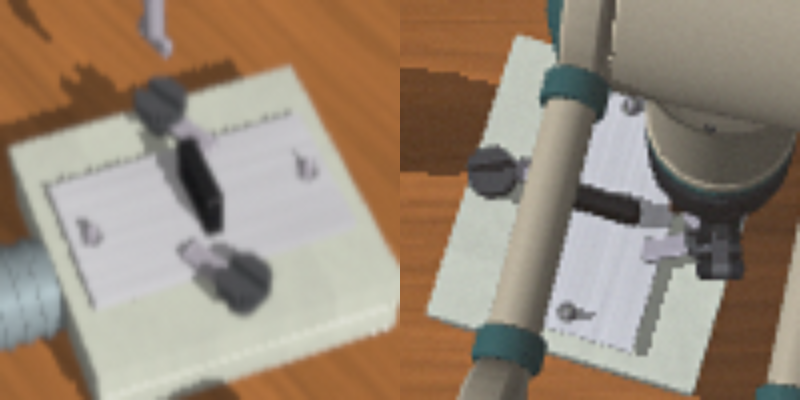

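Request:
{"fn": "drive_tool", "kwargs": {"targets": [0,0,-10.1,43,-10,1,0,0,0,-10.1,44,-3,1,0,0,0,-10.1,43,6,1,0,0,0,-10.1,42,13,1,0,0,0,-10.1,39,20,1,0,0,0,-10.1,35,26,1,0,0,0,-10.1,30,33,1,0,0,0,-10.1,24,37,1,0,0,0,-10.1,17,40,1,0,0,0,0,0,0,0,0,0,0,0,0,0,0,0]}}

```text
clock: 22.4
position: [0.4736, 0.328, 0.2339]
ee_rot: [-0.001, -0.018, 1.0, -0.001]
contact_force: [0.1, -0.5, -2.0]
width: 0.0151
```

```bash
python3 - <<'E'
from h import *
show();plan(.4715,.3287,.195,182.07,1,dec=1)
s=get_image("scene")[:,:,::-1].copy();t=get_image("top")[:,:,::-1].copy()
cv2.imwrite("pics/scene14.png",s);cv2.imwrite("pics/top14.png",t)
cv2.imwrite("pics/k14.png",np.hstack([cv2.resize(s[210:310,380:480],(400,400)),cv2.resize(t[185:255,135:205],(400,400))]))
E
```

```text
t 22.4 p [0.4736 0.328  0.2339] phi -177.95 q [ 0.49  0.28  1.5  -0.    1.37 -1.12] F [ 0.1 -0.5 -2. ] M [-0.02 -0.04  0.04] w 0.0151 zdir 0.0022 -0.0023
dist 0.039 dphi 0.02
[0, 0, np.float64(-0.0), 2.1, 0.8, 38.9]
```

View pics/k14.png

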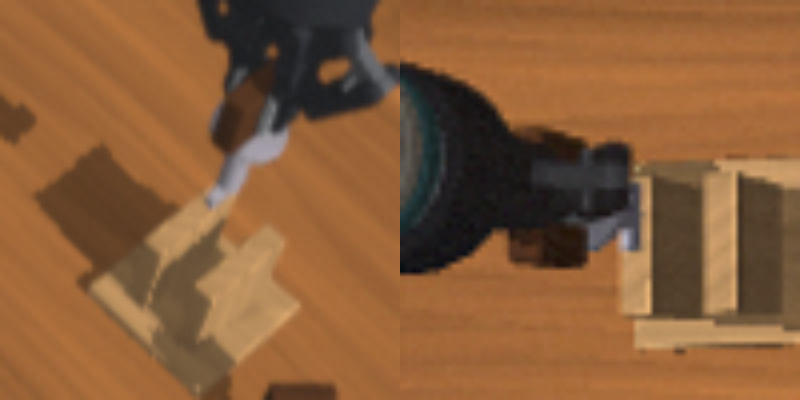

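Request:
{"fn": "drive_tool", "kwargs": {"targets": [0,0,0,2,0.7,20,0,0,0,0,0,0,30,0,0,0,0,0,0,30,0,0,0,0,0,0,20,0,0,0,0,0,0,0,0]}}

```text
clock: 23.12
position: [0.4714, 0.3276, 0.1336]
ee_rot: [-0.002, -0.017, 1.0, -0.001]
contact_force: [0.0, 0.0, -2.0]
width: 0.015
```

```bash
python3 - <<'E'
from h import *
show()
E
```

```text
t 23.12 p [0.4714 0.3276 0.1336] phi -178.05 q [ 0.49  0.35  1.65 -0.    1.14 -1.12] F [ 0.  0. -2.] M [-0.02 -0.01  0.06] w 0.015 zdir 0.0038 -0.0022
```

Request:
{"fn": "drive_tool", "kwargs": {"targets": [0,0,0,0,0,14,0,0,0,0,0,0,8,0,0,0,0,0,0,4,0,0,0,0,0,0,0,0,0,0,0,0,0,0,0]}}

```text
clock: 23.75
position: [0.4725, 0.3296, 0.1096]
ee_rot: [0.0, -0.018, 1.0, 0.0]
contact_force: [0.6, 0.2, -1.5]
width: 0.0149
```

Request:
{"fn": "drive_tool", "kwargs": {"targets": [0,0,0,0,0,2,0,0,0,0,0,0,2,0,0,0,0,0,0,0,0]}}

```text
clock: 24.12
position: [0.4723, 0.3295, 0.1054]
ee_rot: [0.0, -0.018, 1.0, 0.0]
contact_force: [0.4, -0.5, -1.3]
width: 0.0149
```

Request:
{"fn": "drive_tool", "kwargs": {"targets": [0,0,0,0,0,1,0,0,0,0,0,0,0,0]}}

```text
clock: 24.38
position: [0.4723, 0.3294, 0.1053]
ee_rot: [0.0, -0.018, 1.0, 0.0]
contact_force: [-1.7, -0.1, 4.2]
width: 0.015
```

Request:
{"fn": "drive_tool", "kwargs": {"targets": [0,0,0,0,0,0,0.2,0,0,0,0,0,0,0.5,0,0,0,0,0,0,0.5,0,0,0,0,0,-15,0.5,0,0,0,0,0,-40,0.5,0,0,0,0,0,-60,0.5,0,0,0,40,0,-20,0.5,0,0,0,60,0,0,0.5,0,0,0,50,0,0,0.5,0,0,0,0,0,0,0.5]}}

```text
clock: 25.62
position: [0.319, 0.3234, 0.2406]
ee_rot: [0.0, -0.019, 1.0, 0.0]
contact_force: [0.6, 0.8, -0.2]
width: 0.043
```

```bash
python3 - <<'E'
from h import *
show()
s=get_image("scene")[:,:,::-1].copy();t=get_image("top")[:,:,::-1].copy()
cv2.imwrite("pics/scene15.png",s);cv2.imwrite("pics/top15.png",t)
cv2.imwrite("pics/k15.png",np.vstack([np.hstack([cv2.resize(s[230:330,380:480],(400,300)),cv2.resize(t[185:255,135:205],(400,300))]),np.hstack([cv2.resize(s[170:270,270:370],(400,300)),cv2.resize(t[130:230,240:340],(400,300))])]))
E
```

```text
t 25.62 p [0.319  0.3234 0.2406] phi -177.78 q [ 0.64  0.09  1.73  0.    1.33 -0.97] F [ 0.6  0.8 -0.2] M [-0.05  0.02  0.02] w 0.043 zdir -0.0 0.0007
```

View pics/k15.png

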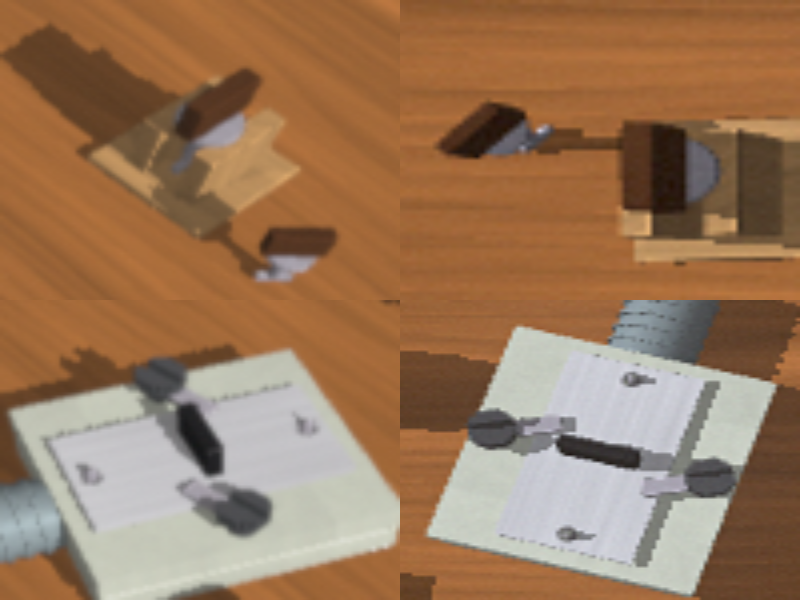

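View pics/top15.png

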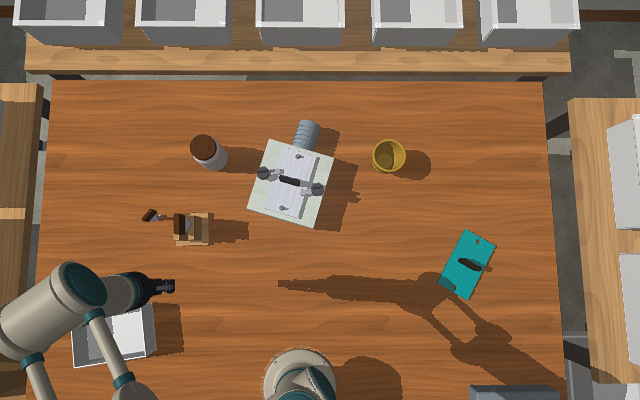

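```bash
python3 - <<'E'
from h import *
t=cv2.imread("pics/top15.png");s=cv2.imread("pics/scene15.png")
for c0,(x0,y0) in (((.6180,.1016),(255,160)),((.5706,-.0540),(295,170))):
    pass
cv2.imwrite("pics/e.png",np.vstack([np.hstack([cv2.resize(im[y:y+25,x:x+40],None,fx=10,fy=10,interpolation=cv2.INTER_CUBIC) for im,x,y in r]) for r in (((t,255,160),(t,295,175)),((s,305,225),(s,295,183)))]))
E
```

```text
(no output)
```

View pics/e.png

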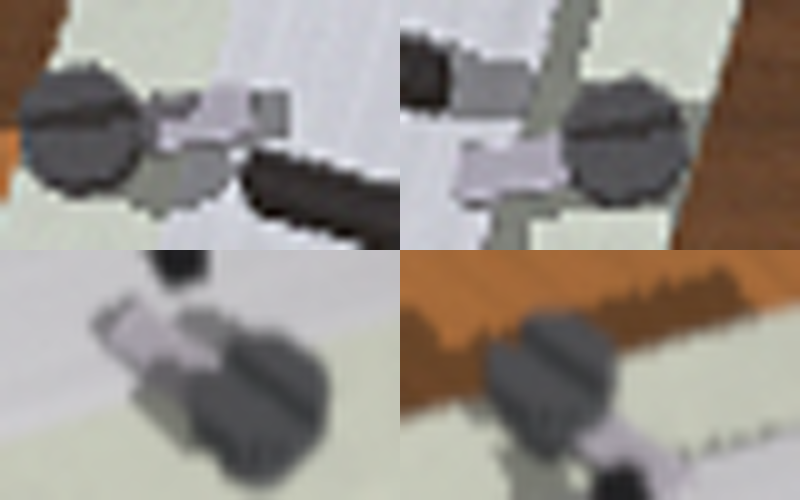

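```bash
python3 - <<'E'
from h import *
A=lambda u,v,z:pl("top",(255+u/10-.5,160+v/10-.5),z)
B=lambda u,v,z:pl("top",(295+(u-400)/10-.5,175+v/10-.5),z)
SA=lambda u,v,z:pl("scene",(305+u/10-.5,225+(v-250)/10-.5),z)
SB=lambda u,v,z:pl("scene",(295+(u-400)/10-.5,183+(v-250)/10-.5),z)
g=lambda d:np.degrees(np.arctan2(d[1],d[0])).round(1)
print("a: slot",g(A(130,100,.104)-A(25,125,.104)),"scene slot",g(SA(235,355,.104)-SA(325,420,.104)),"arm scene",g(SA(120,315,.088)-SA(210,365,.088)))
print("b: slot",g(B(570,132,.104)-B(678,122,.104)),"scene slot",g(SB(600,395,.104)-SB(520,330,.104)),"arm top",g(B(457,177,.088)-B(625,142,.104)))
for c,s in(((.5960,.0248),1),((.5960,.0248),-1)):
    a=np.radians(-17.05);x=np.array([c[0]-s*.082*np.sin(a),c[1]+s*.082*np.cos(a)])
    tip=A(250,108,.088) if s>0 else B(457,177,.088)
    print(g(tip-x),np.linalg.norm(tip-x))
E
```

```text
a: slot -76.4 scene slot -79.0 arm scene -71.6
b: slot 95.2 scene slot 96.2 arm top 98.8
-79.9 0.04913276784105568
99.5 0.04874538836842763
```

The final pictures show the lid flat with both pins through. Both arms are over the lid at equal angles (about -63° and -65° from the mill's axis), the key hangs as before, and the bystanders have not moved.

```bash
python3 - <<'E'
from h import *
a=cv2.imread("pics/top0.png").astype(int);b=cv2.imread("pics/top15.png").astype(int)
for n,r in(("jar",(185,130,230,172)),("mortar",(370,138,408,175)),("smallkey",(138,205,165,225))):
    print(n,abs(a-b)[r[1]:r[3],r[0]:r[2]].mean().round(2))
show();print(sign_off())
E
```

```text
jar 2.61
mortar 2.69
smallkey 2.79
t 25.73 p [0.3228 0.3243 0.2405] phi -177.88 q [ 0.64  0.09  1.72 -0.    1.33 -0.97] F [-0.5 -0.4  1.1] M [-0.03 -0.   -0.04] w 0.0427 zdir -0.0029 0.0013
the job is handed in; nothing more can be done
None
```

The herb mill is closed, both clamp screws are turned to their stops, and the key hangs upright in its stand again. I handed the job in at about 25.7 s; the sign-off reports no verdict.

- **Lid:** I set the grey lid on the dowel pins. It first met resistance at the height expected for fully home, and the last pictures show it flat with both pins through the holes.
- **Screws:** I turned each screw clockwise with the larger key until the turning moment jumped to about 1 N m (0.96 for screw_a, 1.11 for screw_b). Both clamp arms reach over the lid, at about -63° and -65° from the mill's axis. Single readings of these angles differed by up to 8°, as the arms are only a few pixels long in the pictures, so I relied mainly on the moment jump.
- **Key:** It was set back at the same height it was taken from, and it stands upright in the last pictures.
- **Bystanders:** The jar, the mortar and the small look-alike key show no change between the first and last pictures beyond image noise.
- **What disagreed:** The two cameras differed by about 2 mm on where things were, which I corrected from relative views before lowering the lid. The tool also rose about 3 mm while closing on the key handle, with about 5 N upward force; this had no later effect.

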